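# Pack the baby caddy, leave the look-alikes

### The job

Pack the baby's things into the white caddy. The mug blocks the feeding bottle in its tiled bay, so first, before taking the bottle out, stand the mug in the middle of the cork coaster; then stand the feeding bottle (the one with the teat) in the caddy's square well, lay the wooden clutch rattle in the middle compartment and lay the teething key ring flat in the wide compartment at the other end. Set the mug and the bottle down gently, and leave the flat-capped bottle, the plain silicone ring and the toy mallet where they are.

Things in the scene. Friction and masses are not known exactly. Their poses are not given: they have to be found in the camera images.
- caddy: White open caddy, fixed, 160 x 289 x 45 mm high (x y z), walls 5, inner floor at z 6. Origin: underside centre. In its frame (mm): square bottle well, inside 72 x 75, centre (-39, -102); a closed grey-lidded corner box beyond it at +x, top z 56; middle compartment (rattle), inside 150 x 84, centre (0, -17.5); wide end compartment (teether), inside 150 x 110, centre (0, 84.5).
- bay: White tile bay, fixed, no floor or roof, open at -x: side walls' inner faces y +-32 mm, x -30 to 77; rear wall's inner face x 67; walls 10 thick, 90 high. Origin on the shelf. The feeding bottle stands near the origin; the mug some 72 mm before it at -x, 14 mm from the bottle (no room for a finger). With the mug gone, grip the bottle from above closing along the bay's x.
- coaster: Round cork coaster, fixed flat on the shelf, 100 mm across, 8 mm thick. Origin: centre of its underside.
- mug: White ceramic mug, 64 mm outer diameter, 85 high, open top, 0.2 kg. Origin: underside centre. One handle on its own +y side, pointing away from the bay (bay's -x, within 0.4 rad). Grip it across the body near the rim, closing along its own x; the 120 mm tall bottle stands close behind it at the start.
- bottle: Glass feeding bottle, round, 52 mm diameter up to 76 mm height, then a shoulder and a white collar (40 mm across, 85 to 98 mm high) and a narrow rounded cream teat, top at 120 mm; about 0.18 kg. Stands upright; origin: centre of its underside, z up its axis.
- rattle: Wooden clutch rattle, a dumbbell 100 mm long along its x: a round bar of 16 mm diameter with a rounded block 36 x 36 mm (28 along x) at each end, 44 mm of bar free between. Origin: middle of the bar, 18 mm above what it lies on.
- teether: Lime silicone teething key ring, one stiff piece lying flat, 100 mm long: a ring (50 mm outer, 28 inner diameter, 14 thick) centred at x = -25 mm, and three keys fanned from it towards +x, tips at x = 48, fan 86 mm across, 11 to 12 thick. Origin: on its underside, midway along its length. Grip it across the ring's outside, closing along its y.
- flat_bottle: Look-alike, stays: glass bottle with the same 52 mm body but a flat white screw cap (42 mm across), top at 106 mm. Origin: centre of its underside.
- seal_ring: Look-alike, stays: plain lime silicone jar-seal ring without keys, 66 mm outer and 44 mm inner diameter, 14 mm thick. Origin: centre of its underside.
- mallet: Look-alike, stays: wooden toy mallet lying along its x, 134 mm long, 16 mm bar with one cross head (70 mm wide, 36 mm high) at +x and a thin end plate at -x. Origin: on the bar's axis, 18 mm above the shelf.
Things that resemble listed ones, but are neither listed nor needed, are in the scene too. What is shaped like the teether but pink or purple is not meant.

How it is judged:
By the outcome, as a careful person would: the job done as asked, in the order asked, and still so for the second after the job is handed in, with the robot touching nothing.
It also fails if it takes over 117 s, if anything falls off the work surface, if the arm or the gripper's body presses on something with over 40 N, if the wrist force passes 120 N, or if a joint passes its speed limit or range.

### The arm

A 6-joint arm with a two-finger parallel gripper is mounted at the origin on the work surface. World frame = base frame: x ahead of the robot, y to its left, z up, the work surface at z = 0. Lengths are in mm, angles in rad, forces in N, time in s.
With the tool pointing down it reaches from about 300 to 775 mm from the base axis. Payload 14.6 kg.
Tool frame: the origin (TCP) lies between the finger pads; the fingertips stand 22 mm ahead of it and the grasp point (between the pads) lies 3 mm ahead of it (finger_overhang is the distance from the TCP to the fingertips, in mm); z points along the fingers, y is the direction in which the jaws open and shut (so a half turn about z gives the same grasp; the last joint's range is limited). The gripper opens to 94 mm and grips with 3 to 60 N. Pads are 16 mm wide; open, the fingers measure 119 mm over their backs; the gripper's body (75 mm by 177 mm) begins 78 mm behind the grasp point.
Start: joints at [1.045, 0.3, 1.521, -0, 1.321, -0.067], TCP at [243.576, 493.113, 227.446] pointing down, gripper open.
Joint ranges: [-3.03, 3.03], [-0.79, 2.21], [0.23, 2.52], [-1.04, 4.18], [0, 3.07], [-2.55, 2.55]. Speed limits (rad/s): [2.22, 2.22, 2.57, 3.14, 3.14, 3.14].

### API

Orientations are given as [roll, pitch, yaw] about the fixed x, y, z axes, in that order (R = Rz(yaw) Ry(pitch) Rx(roll)).
In Python, from cell import * gives the robot as it stands.
- The arm moves only by the tool jog_arm, never from a script. Its argument "increments" is a list of rows, each a list of 7 numbers: the shift along the tool's x, y, z in cm, then the turn, a rotation vector about the tool's x, y, z in degrees, then the finger opening in cm, from 0 to 9.4. In form: [[x, y, z, wx, wy, wz, grip], ...]. A call has 1 to 20 rows; each row shifts and turns the commanded pose from where the row before left it, along the tool's axes as they then stand; what a row does not reach is not made up. A row lasts 1/8 s, in which the tool goes at most 62.5 mm and 10.7 degrees, less where a joint would pass 70% of its speed; a pose out of reach is approached as far as the arm can. A call is refused whole if a number of a shift passes 6.25 or a number of a turn 10.7, either way. A call with a gripper value outside its range is refused whole. The fingers move at their own pace and stop on an object; "squeeze" is the grip in N (left out, the last holds). Time passes only in rows, so rows that do not move let the fingers close. It gives the time, the measured TCP pose, the force and the opening at its end, in the units of the state.
- read_state(): the state, without advancing time (a new reading comes with each control period).
- camera(name): name is "scene" or "top" or "wrist"; returns a dict with "image" (384x512x3 uint8, red, green, blue), "K" (3x3 intrinsics, pixels), "rvec" (rotation vector, rad) and "tvec" (3), from world to camera coordinates, as OpenCV has them. Camera axes: x right, y down, z forward; pixel columns grow to the right and rows downward; lengths in mm; the calibration is good to about 2 mm. A picture is of the moment at which its call begins. There is no depth.
- sign_off(): hands the job in, once; it reports no verdict.
Trained networks look in a picture, given as the dict that the camera call returned (one of the last four; its "shot" number tells which), for a name from the list of things; names that differ only in an ending like _2 or _b are one class to them, and where a whole thing is asked for, a point or a joint stands for the part that bears it (a point fixed in the world has none). Each returns a list of dicts, best first, with "conf" (0 to 1); they miss things now and then, are a little off and sometimes report something else, mostly with a low value. They report only what shows in the picture. A call takes as long as a camera call. They do not tell look-alikes from the thing itself.
- recognise(picture, name): "centre" ([x, y, z] in mm, in the coordinates of the camera as it stood for that picture, good to about 4 mm: the middle of the surface that is visible of it).
- regions_of(picture, name): "mask" (384x512 bool, what is visible of it).
The state is a dict: "clock": time; "joints": joint angles; "qd": joint speeds; "effort": joint torques, N m; "eef_pos": TCP position; "eef_rot": TCP orientation; "wrist_force": force on the tool from outside, world axes, zero at the start; "moment": the same for the moment, N m; "finger_gap": finger opening in mm.
Only numpy, scipy, OpenCV 4.12 (cv2) and the standard library are available. Lean on these libraries where they do the work, as an engineer would, in place of code of your own. Each camera call takes 0.05 s, during which the arm holds its last target.

## Working session

There is one attempt and no reset: what is moved stays moved. The work goes in short steps, Python scripts to look and compute and a tool call to move; the robot and the scene stay as the last step left them, time stands still between calls to the robot, and variables do not carry over. Pictures are saved under pics/ and viewed, and the job is handed in when it is done.

Besides the shell and the picture viewer there is one more tool, called by a JSON object that holds its "api" and its "payload", one argument or row to a line. jog_arm: Moves the arm, as the interface text tells. Its arguments: {"type":"object","properties":{"increments":{"type":"array"},"squeeze":{"type":"number"}},"required":["increments"]}

```bash
ls; mkdir -p pics
cat > h.py <<'E'
from cell import *
import numpy as np, cv2
def shot(n,f):
    p=camera(n); cv2.imwrite('pics/'+f,p['image'][:,:,::-1]); return p
def cam(p):
    R=cv2.Rodrigues(np.array(p['rvec'],float))[0]; t=np.array(p['tvec'],float).ravel(); return np.array(p['K'],float),R,t
def c2w(p,c):
    K,R,t=cam(p); return R.T@(np.array(c)-t)
def px2w(p,u,v,z):
    K,R,t=cam(p); d=R.T@np.linalg.inv(K)@np.array([u,v,1.]); o=-R.T@t; return o+d*(z-o[2])/d[2]
def w2px(p,X):
    K,R,t=cam(p); c=K@(R@np.array(X,float)+t); return c[:2]/c[2]
E
python3 - <<'E'
from h import *
s=read_state(); print(s)
for n in ['scene','top','wrist']:
    p=shot(n,n+'0.png'); K,R,t=cam(p); print(n,K[0,0],K[0,2],K[1,2],-R.T@t,R[2])
    for o in ['caddy','bay','coaster','mug','bottle','rattle','teether','flat_bottle','seal_ring','mallet']:
        for r in recognise(p,o)[:5]:
            w=c2w(p,r['centre']); print(n,o,round(r['conf'],2),w.round(0),w2px(p,w).round(0))
E
```

```text
pics
{'clock': 0.0, 'joints': array([ 1.04542160e+00,  3.00474610e-01,  1.52157268e+00,  1.25644275e-05,
        1.32066720e+00, -6.66311583e-02]), 'qd': array([-0.00198584,  0.00032616,  0.00111699,  0.00052716, -0.00179601,
       -0.00013102]), 'effort': array([-1.31389224e-04, -5.31805015e+01, -3.52739990e+01,  7.08533311e-02,
        2.43817322e-02, -7.88016428e-05]), 'eef_pos': array([243.4537318 , 492.93175912, 226.88793665]), 'eef_rot': array([-3.14047412e+00, -8.68367147e-05,  2.68284592e+00]), 'wrist_force': array([-0.44694175,  0.687919  ,  0.26019408]), 'moment': array([-0.01673128,  0.00063217, -0.00284587]), 'finger_gap': 94.29282773201716}
scene 463.00113684635613 256.34231113804367 186.41776646267104 [1081.32261933  529.16759837  841.02212482] [-0.4829266  -0.48098737 -0.73173291]
scene caddy 0.7 [ 554. -233.   19.] [192. 147.]
scene bay 0.95 [618. 274.  68.] [332. 264.]
scene coaster 0.57 [338. 292.   7.] [409. 209.]
scene mug 0.77 [480. 259.  67.] [366. 219.]
scene bottle 0.58 [567. 271.  80.] [348. 244.]
scene rattle 0.62 [574.  -4.  27.] [248. 194.]
scene teether 
[... 554 characters left out ...]
. 165.]
top mug 0.82 [477. 265.  51.] [142. 212.]
top bottle 0.58 [547. 255. 101.] [141. 181.]
top rattle 0.72 [571.  -5.  39.] [255. 177.]
top teether 0.92 [ 328. -126.   13.] [302. 277.]
top teether 0.83 [434.  -7.  14.] [255. 233.]
top teether 0.58 [325. 103.  17.] [209. 277.]
top flat_bottle 0.81 [742. 181.  83.] [179. 101.]
top seal_ring 0.87 [ 352. -288.   15.] [368. 268.]
top mallet 0.6 [738.  42.  34.] [238. 111.]
wrist 303.6483823665579 257.84054515273544 189.343406990599 [169.04786877 531.1527191  385.17633655] [ 0.2562132  -0.12597333 -0.9583765 ]
wrist bay 0.72 [521. 301.   8.] [226. 374.]
wrist coaster 0.56 [354. 314.  12.] [178. 291.]
wrist mug 0.71 [460. 277.  36.] [189. 367.]
```

View pics/scene0.png

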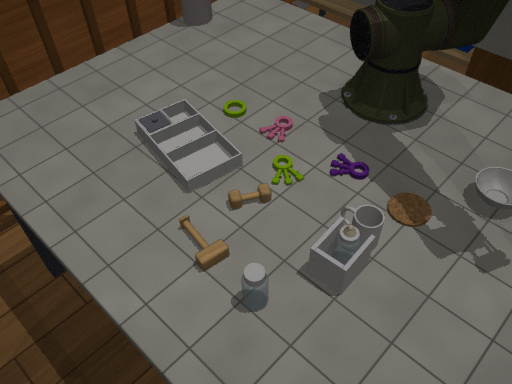

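View pics/top0.png

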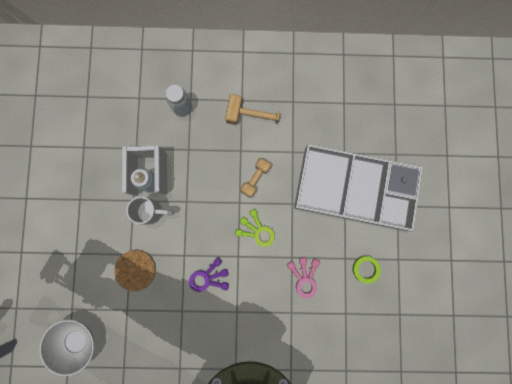

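View pics/wrist0.png

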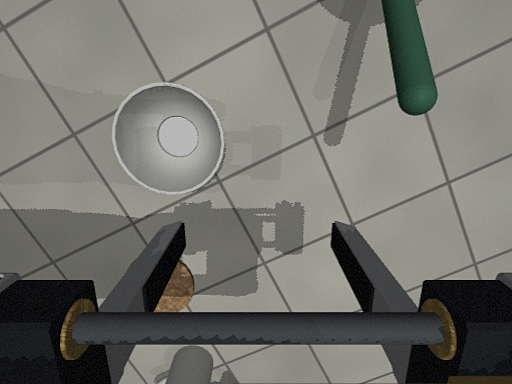

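Run:
```python
import cv2,numpy as np
t=cv2.imread('pics/top0.png'); s=cv2.imread('pics/scene0.png')
a=cv2.resize(t[130:260,90:220],(600,600),interpolation=cv2.INTER_CUBIC)
cv2.imwrite('pics/a1.png',a)
cv2.imwrite('pics/a2.png',cv2.resize(s[190:300,300:420],(654,600),interpolation=cv2.INTER_CUBIC))
cv2.imwrite('pics/a3.png',cv2.resize(t[135:245,230:430],(800,440),interpolation=cv2.INTER_CUBIC))
```

```text
(no output)
```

View pics/a1.png

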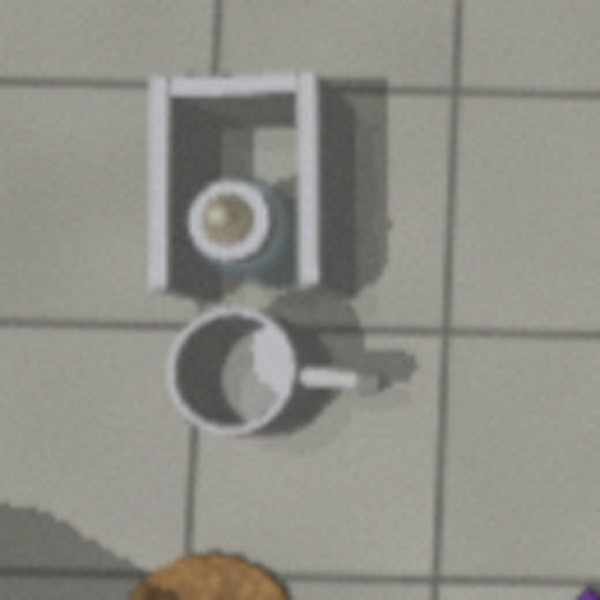

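View pics/a2.png

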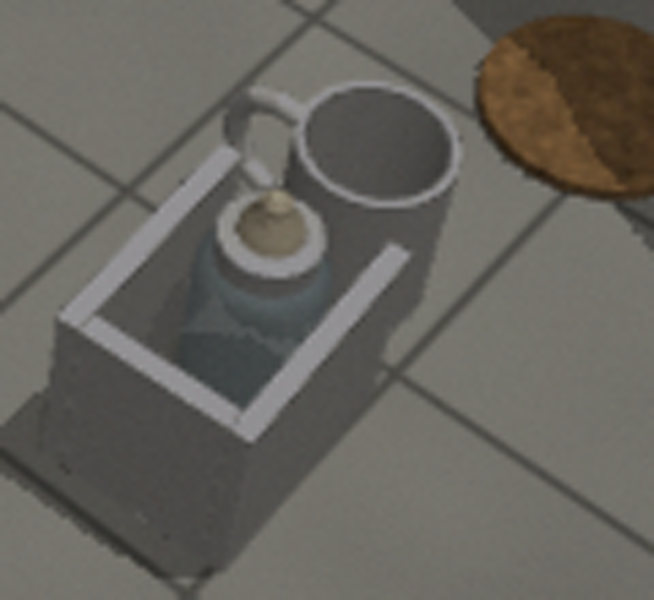

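View pics/a3.png

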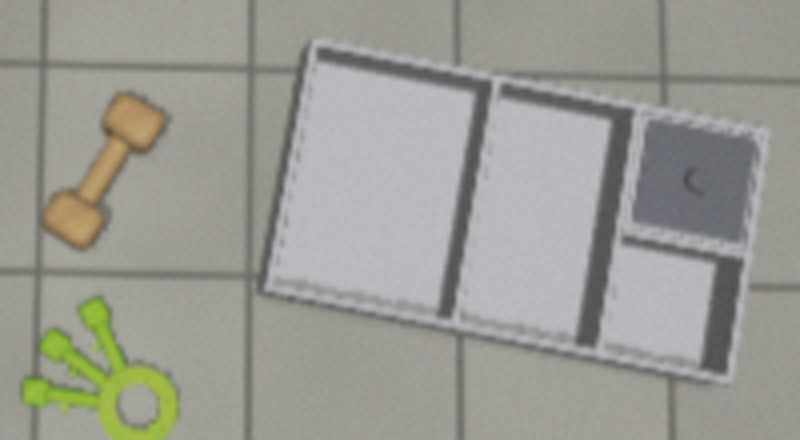

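Run:
```python
from h import *
p=camera('top');q=camera('scene')
def a1(u,v): return 90+(u+.5)/4.615-.5,130+(v+.5)/4.615-.5
def a2(u,v): return 300+(u+.5)/5.45-.5,190+(v+.5)/5.4545-.5
def a3(u,v): return 230+(u+.5)/4-.5,135+(v+.5)/4-.5
P=lambda n,uv,z,c=p: print(n,px2w(c,*uv,z).round(1)[:2])
P('mug rim',a1(234,370),85); P('mug rim scene',a2(380,144),85,q)
P('handle end',a1(353,379),70);P('handle scene',a2(232,120),65,q)
P('collar',a1(229,220),98); P('collar scene',a2(272,233),98,q)
P('teat',a1(226,218),118)
for c in [(149,78),(316,72),(149,288),(318,284)]: P('bay',a1(*c),90)
for c in [(68,318),(250,436),(228,155),(400,255)]: P('bay s',a2(*c),90,q)
for c in [(314,40),(768,130),(264,291),(732,381)]: P('caddy',a3(*c),45)
for o in ['coaster','rattle','teether','mug','caddy']:
  for c,n in((p,'top'),(q,'scene')):
    for r in regions_of(c,o)[:3]:
        m=r['mask']; v,u=np.nonzero(m); 
        z={'coaster':8,'rattle':22,'teether':10,'mug':60,'caddy':30}[o]
        P(f"{o} {n} {r['conf']:.2f} {m.sum()} px {u.mean():.0f},{v.mean():.0f}",(u.mean(),v.mean()),z,c)
```

```text
mug rim [481.7 259.1]
mug rim scene [482.2 264.2]
handle end [479.  203.2]
handle scene [496.1 207.3]
collar [555.2 261.8]
collar scene [554.5 264. ]
teat [553.5 257.3]
bay [627.5 308.3]
bay [632.6 224.6]
bay [521.3 301.9]
bay [525.1 218.4]
bay s [630.2 230.3]
bay s [625.8 307.8]
bay s [530.  226.9]
bay s [525.  301.4]
caddy [ 652.9 -133.7]
caddy [ 602.9 -415. ]
caddy [ 496.9 -103.8]
caddy [ 448.4 -388.1]
coaster top 0.67 1333 px 134,270 [335.4 288. ]
coaster top 0.48 7789 px 358,188 [ 552.4 -268. ]
coaster scene 0.69 1164 px 409,209 [340.7 292.9]
rattle top 0.59 400 px 255,178 [568.9  -4.4]
rattle scene 0.81 521 px 249,196 [ 5.743e+02 -1.000e-01]
teether top 0.97 631 px 210,277 [322.9 102.2]
teether top 0.68 671 px 304,277 [ 327.1 -131.2]
teether top 0.55 546 px 255,230 [440.2  -6.7]
teether scene 0.87 565 px 285,170 [443.3  -2.9]
teether scene 0.76 473 px 278,128 [ 331.7 -125.3]
teether scene 0.63 545 px 350,168 [325.9 112. ]
mug top 0.66 885 px 145,211 [480.2 254.5]
mug scene 0.79 879 px 366,221 [477.3 257.9]
caddy top 0.96 7865 px 358,188 [ 549.5 -261.5]
caddy scene 0.96 5540 px 189,145 [ 559.2 -237.2]
```

```bash
cat >> h.py <<'E'
from scipy.spatial.transform import Rotation as Ro
def go(x,y,z,yawdeg,s=None):
    """print turn about tool z (deg) and shift AFTER the turn in tool axes (cm)"""
    s=s or read_state(); R0=Ro.from_euler('xyz',s['eef_rot']); R1=Ro.from_euler('xyz',[np.pi,0,np.radians(yawdeg)])
    rv=(R0.inv()*R1).as_rotvec(degrees=True)
    d=R1.inv().apply(np.array([x,y,z])-s['eef_pos'])/10
    print('yaw now',np.degrees(s['eef_rot'][2]).round(1),'turn',rv.round(2),'shift cm',d.round(2),'rows>=',np.ceil(max(np.linalg.norm(d)/6.0,np.linalg.norm(rv)/10.6)))
E
python3 -c "
from h import *
go(482,262,230,145)"
```

```text
yaw now 153.7 turn [-0.    0.    8.71] shift cm [-32.79  -5.26  -0.26] rows>= 6.0
```

{"api": "jog_arm", "payload": {
  "increments": [
    [0, 0, 0, 0, 0, 8.7, 9.4],
    [-4.7, -0.75, 0, 0, 0, 0, 9.4],
    [-4.7, -0.75, 0, 0, 0, 0, 9.4],
    [-4.7, -0.75, 0, 0, 0, 0, 9.4],
    [-4.7, -0.75, 0, 0, 0, 0, 9.4],
    [-4.7, -0.75, 0, 0, 0, 0, 9.4],
    [-4.7, -0.75, 0, 0, 0, 0, 9.4],
    [-4.6, -0.75, -0.3, 0, 0, 0, 9.4],
    [0, 0, 0, 0, 0, 0, 9.4],
    [0, 0, 0, 0, 0, 0, 9.4]
  ]
}}

```text
clock: 3.5
eef_pos: [481.9, 262.3, 230.3]
eef_rot: [-3.141, -0.0, 2.531]
wrist_force: [-0.7, 0.5, -0.4]
finger_gap: 94.2
```

Run:
```python
from h import *
p=shot('wrist','w1.png'); print(read_state()['eef_pos'])
q=camera('top'); cv2.imwrite('pics/t1.png',q['image'][:,:,::-1])
for X in [(482,262,85),(554,263,98),(525,302,90),(338,290,8)]: print(X,w2px(p,X).round())
cv2.imwrite('pics/w1b.png',cv2.resize(p['image'][:,:,::-1],(800,600),interpolation=cv2.INTER_CUBIC))
```

```text
[481.63859728 262.61581636 230.37224167]
(482, 262, 85) [257. 184.]
(554, 263, 98) [297. 241.]
(525, 302, 90) [312. 196.]
(338, 290, 8) [205.  54.]
```

View pics/w1b.png

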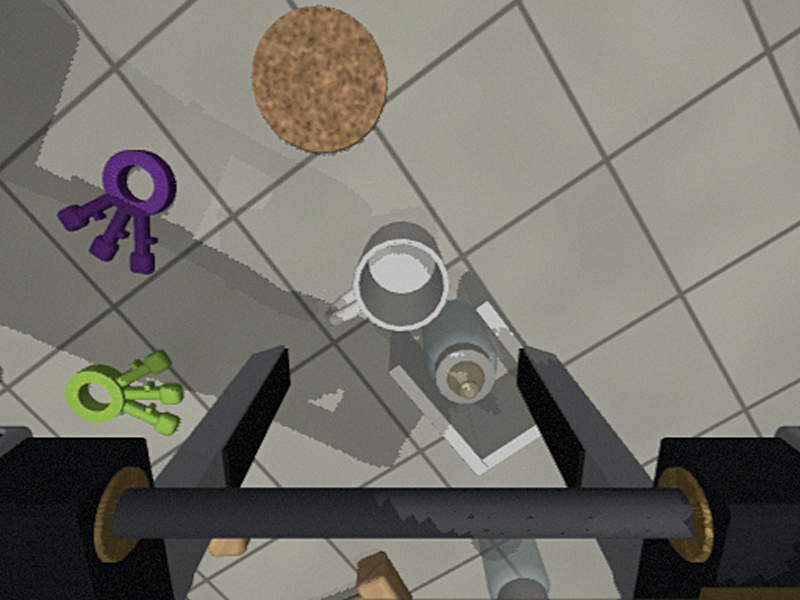

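Run:
```python
from h import *
p=camera('wrist')
f=lambda u,v,z:px2w(p,(u+.5)/1.5625-.5,(v+.5)/1.5625-.5,z).round(1)[:2]
print('mug',f(401,285,85),'handle',f(335,308,65),f(358,305,73),'coaster',f(320,79,8),'collar',f(466,373,98))
print('bay',f(398,369,90),f(485,308,90),f(481,471,90),f(390,371,90),f(477,309,90),f(490,304,90))
for o in ['mug','bottle','coaster','bay','teether']:
    for r in recognise(p,o)[:2]: print(o,r['conf'],c2w(p,r['centre']).round(0))
```

```text
mug [480.4 263.3] handle [471.8 211.6] [477.8 228.6] coaster [334.6 292.2] collar [552.6 266.1]
bay [527.1 228.2] [524.  300.6] [629.4 231.1] [525.2 222.8] [521.5 295.9] [523.5 304.8]
mug 0.82 [488. 252.  47.]
bottle 0.87 [539. 271.  82.]
coaster 0.91 [333. 289.   9.]
bay 0.84 [599. 243.  75.]
teether 0.9 [326. 107.  11.]
teether 0.65 [435.  -7.  11.]
```

```bash
python3 -c "
from h import *
go(481,263,130,140)"
```

```text
yaw now 145.0 turn [0.   0.   5.05] shift cm [ 1.200e-01 -1.000e-02  1.005e+01] rows>= 2.0
```

{"api": "jog_arm", "payload": {
  "increments": [
    [0.1, 0, 1, 0, 0, 5, 7.3],
    [0, 0, 4.5, 0, 0, 0, 7.3],
    [0, 0, 4.5, 0, 0, 0, 7.3],
    [0, 0, 0, 0, 0, 0, 7.3],
    [0, 0, 0, 0, 0, 0, 7.3],
    [0, 0, 0, 0, 0, 0, 7.3]
  ]
}}

```text
clock: 4.65
eef_pos: [482.1, 263.0, 132.4]
eef_rot: [3.139, 0.001, 2.444]
wrist_force: [0.2, -0.5, 0.5]
finger_gap: 73.0
```

Run:
```python
from h import *
p=camera('wrist'); print(read_state()['eef_pos'])
cv2.imwrite('pics/w2b.png',cv2.resize(p['image'][:,:,::-1],(800,600),interpolation=cv2.INTER_CUBIC))
```

```text
[481.97286616 262.93641953 132.14371004]
```

View pics/w2b.png

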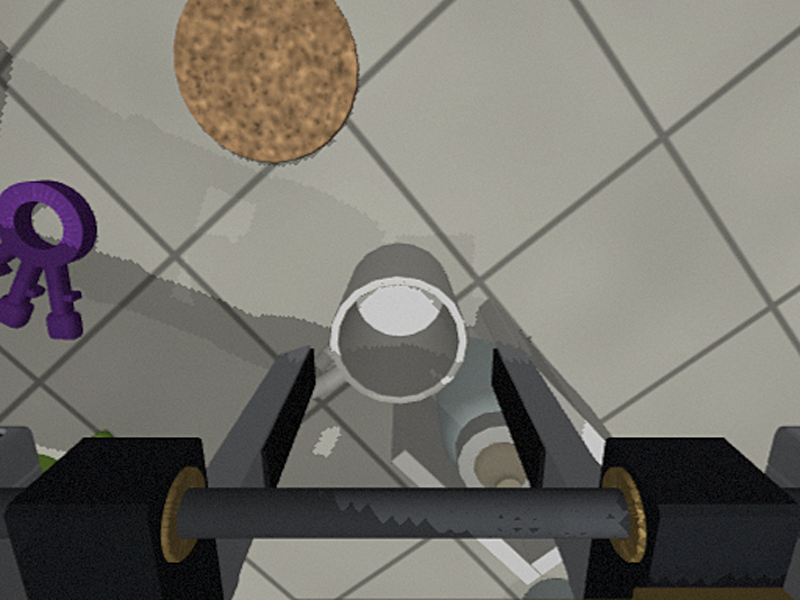

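{"api": "jog_arm", "payload": {
  "increments": [
    [0.1, 0, 1.8, 0, 0, 0, 7.3],
    [0, 0, 1.8, 0, 0, 0, 7.3],
    [0, 0, 1.6, 0, 0, 0, 7.3],
    [0, 0, 0, 0, 0, 0, 7.3],
    [0, 0, 0, 0, 0, 0, 6],
    [0, 0, 0, 0, 0, 0, 6],
    [0, 0, 0, 0, 0, 0, 6],
    [0, 0, 0, 0, 0, 0, 6]
  ],
  "squeeze": 25
}}

```text
clock: 5.7
eef_pos: [480.8, 263.3, 78.8]
eef_rot: [3.141, 0.0, 2.444]
wrist_force: [-0.5, -0.4, 2.5]
finger_gap: 64.5
```

{"api": "jog_arm", "payload": {
  "increments": [
    [0, 0, -0.5, 0, 0, 0, 5.5],
    [0, 0, -1.5, 0, 0, 0, 5.5],
    [0, 0, -3, 0, 0, 0, 5.5],
    [2, 0, -2, 0, 0, 0, 5.5],
    [3, -1, 0, 0, 0, 0, 5.5],
    [3, -1, 0, 0, 0, 0, 5.5],
    [2, 0, 0, 0, 0, 0, 5.5],
    [0, 0, 0, 0, 0, 0, 5.5],
    [0, 0, 0, 0, 0, 0, 5.5]
  ]
}}

```text
clock: 6.82
eef_pos: [391.6, 312.0, 149.0]
eef_rot: [3.141, 0.0, 2.444]
wrist_force: [-0.4, -0.5, -1.8]
finger_gap: 64.4
```

```bash
cat > cos.py <<'E'
from h import *
import sys
p=shot('wrist',sys.argv[1]); print(read_state()['eef_pos'],read_state()['finger_gap'])
for r in regions_of(p,'coaster')[:2]:
    m=r['mask'].astype(np.uint8); c=max(cv2.findContours(m,0,2)[0],key=cv2.contourArea)
    # fit circle of radius 50 on z=8 plane
    pts=np.array([px2w(p,*q[0],8)[:2] for q in c]); A=np.c_[2*pts,np.ones(len(pts))]; s=np.linalg.lstsq(A,(pts**2).sum(1),rcond=None)[0]
    print(r['conf'],m.sum(),s[:2].round(1),'R',np.sqrt(s[2]+s[:2]@s[:2]).round(1), pts.min(0),pts.max(0))
E
python3 cos.py w3.png
```

```text
[391.69959611 311.889855   148.7871242 ] 64.80688331773749
```

View pics/w3.png

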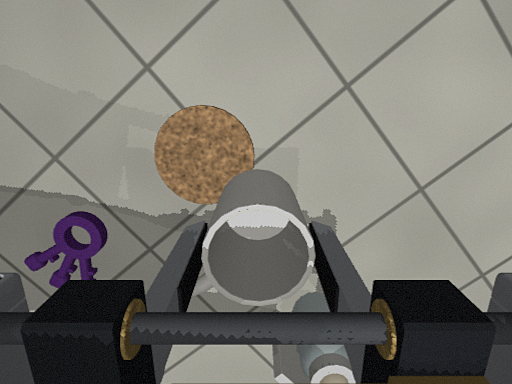

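Run:
```python
from h import *
p=camera('wrist'); i=p['image'].astype(int)
m=((i[:,:,0]-i[:,:,2])>35).astype(np.uint8); m[:,:140]=0;m[:90]=0;m[230:]=0;m[:,270:]=0
m=cv2.morphologyEx(m,cv2.MORPH_OPEN,np.ones((3,3)))
m=cv2.morphologyEx(m,cv2.MORPH_CLOSE,np.ones((5,5)))
c=max(cv2.findContours(m,0,1)[0],key=cv2.contourArea)[:,0]
print(c.min(0),c.max(0))
c=c[~((c[:,0]>215)&(c[:,1]>165))]
for z in (8,4):
    P=np.array([px2w(p,*q,z)[:2] for q in c]);A=np.c_[2*P,np.ones(len(P))]; s=np.linalg.lstsq(A,(P**2).sum(1),rcond=None)[0]
    print(s[:2].round(1),np.sqrt(s[2]+s[:2]@s[:2]))
# mug bottom/rim in hand
print('rim', px2w(p,259,254,148.8+6.5))
```

```text
[154 105] [253 203]
[335.8 290.5] 49.0205899245282
[335.9 289.5] 49.677811299374774
rim [391.65606533 314.1671383  155.3       ]
```

```bash
python3 -c "
from h import *
go(335.5,289.5,149,140)"
```

```text
yaw now 140.0 turn [ 0.    0.   -0.03] shift cm [ 2.87 -5.32 -0.05] rows>= 2.0
```

{"api": "jog_arm", "payload": {
  "increments": [
    [1, -1.8, 0, 0, 0, 0, 5.5],
    [1, -1.8, 0, 0, 0, 0, 5.5],
    [0.9, -1.7, 0, 0, 0, 0, 5.5],
    [0, 0, 1.5, 0, 0, 0, 5.5],
    [0, 0, 2, 0, 0, 0, 5.5],
    [0, 0, 1.5, 0, 0, 0, 5.5],
    [0, 0, 0.5, 0, 0, 0, 5.5],
    [0, 0, 0.2, 0, 0, 0, 5.5],
    [0, 0, 0, 0, 0, 0, 5.5],
    [0, 0, 0, 0, 0, 0, 5.5]
  ]
}}

```text
clock: 8.22
eef_pos: [335.1, 290.4, 91.8]
eef_rot: [3.141, 0.0, 2.444]
wrist_force: [0.6, -0.6, -2.9]
finger_gap: 64.5
```

Run:
```python
from h import *
s=read_state();print(s['eef_pos'],s['wrist_force']); p=shot('scene','s4.png')
cv2.imwrite('pics/s4b.png',cv2.resize(p['image'][150:270,340:500,::-1],(800,600),interpolation=cv2.INTER_CUBIC))
```

```text
[335.06250037 290.36465131  91.84884706] [ 0.64398548 -0.56323761 -2.89735419]
```

View pics/s4b.png

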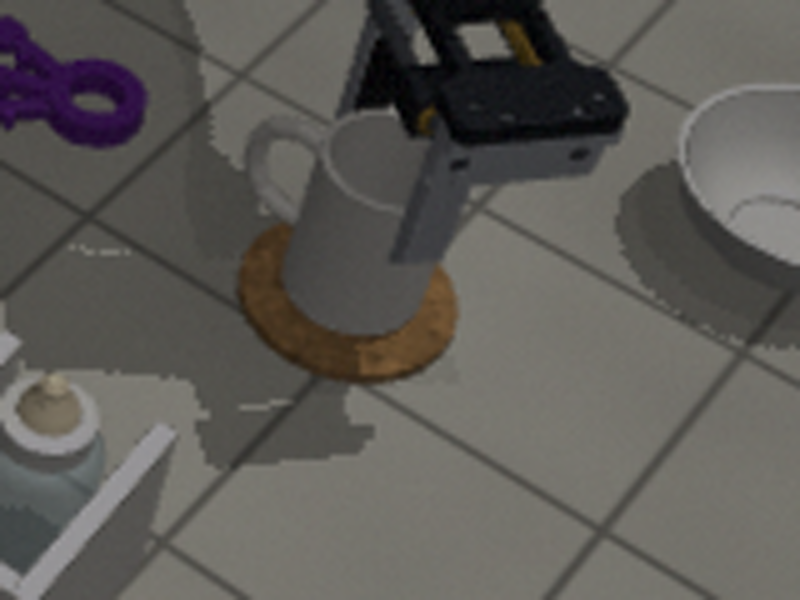

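{"api": "jog_arm", "payload": {
  "increments": [
    [0, 0, 0.2, 0, 0, 0, 5.5],
    [0, 0, 0.15, 0, 0, 0, 5.5],
    [0, 0, 0.05, 0, 0, 0, 5.5],
    [0, 0, 0, 0, 0, 0, 5.5],
    [0, 0, 0, 0, 0, 0, 5.5]
  ]
}}

```text
clock: 8.9
eef_pos: [334.9, 290.2, 87.5]
eef_rot: [-3.142, -0.0, 2.444]
wrist_force: [-0.8, 0.0, -1.9]
finger_gap: 64.5
```

Run:
```python
from h import *
s=read_state();print(s['eef_pos'],s['wrist_force']); p=shot('scene','s5.png')
cv2.imwrite('pics/s5b.png',cv2.resize(p['image'][180:240,370:450,::-1],(800,600),interpolation=cv2.INTER_CUBIC))
def circ(c,z,r): return np.array([w2px(p,(c[0]+r*np.cos(a),c[1]+r*np.sin(a),z)) for a in np.linspace(0,6.28,60)])
i=p['image'].astype(int);m=((i[:,:,0]-i[:,:,2])>30).astype(np.uint8);m[:,:380]=0;m[:,440:]=0;m[:190]=0;m[235:]=0
c=max(cv2.findContours(m,0,1)[0],key=cv2.contourArea)[:,0]; print(c.min(0),c.max(0))
```

```text
[334.86157461 290.21306965  87.45631121] [-0.78089265  0.03101286 -1.94521212]
[388 195] [431 225]
```

View pics/s5b.png

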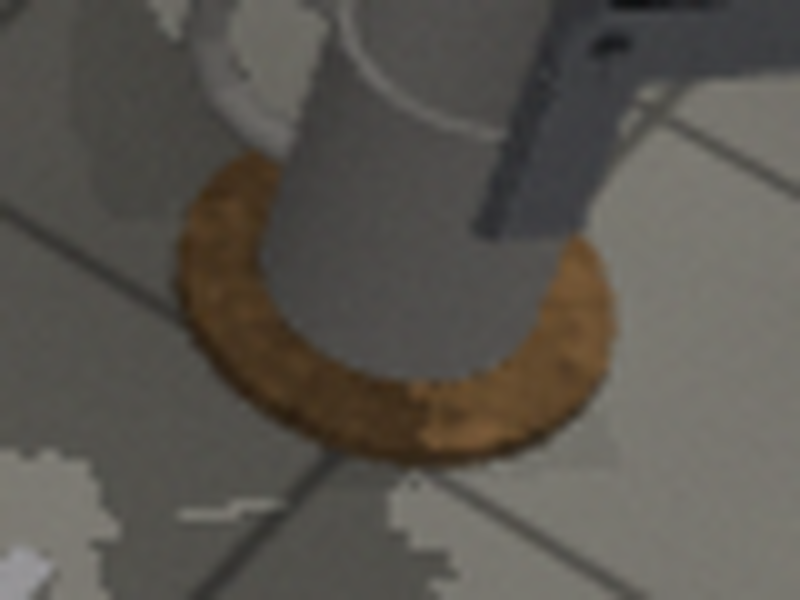

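Run:
```python
from h import *
from scipy.optimize import least_squares
p=camera('scene')
def fit(P,r,z):
    W=np.array([px2w(p,370+(u+.5)/10-.5,180+(v+.5)/10-.5,z)[:2] for u,v in P])
    s=least_squares(lambda c:np.hypot(*(W-c).T)-r,W.mean(0)); f=least_squares(lambda c:np.hypot(*(W-c[:2]).T)-c[2],[*W.mean(0),r])
    return s.x.round(1),s.fun.round(1),f.x.round(1)
print(fit([(268,270),(300,325),(350,362),(410,380),(470,377),(520,345),(548,300)],32,8.5))
print(fit([(185,290),(240,372),(310,425),(380,448),(460,445),(540,420),(595,370),(613,310),(600,258),(225,170),(185,215)],50,8))
```

```text
(array([333.9, 291.1]), array([-0.3, -0.4,  0.3,  0.5,  0.2, -1.3,  0.4]), array([334.2, 291.3,  31.7]))
(array([337.2, 290.2]), array([-0.9, -0.8,  1.2,  1.4, -1.1, -1.9, -1.5, -0.4,  0.1, -2.1, -0.6]), array([337.9, 290.6,  49.1]))
```

{"api": "jog_arm", "payload": {
  "increments": [
    [0, 0, -0.3, 0, 0, 0, 5.5],
    [-0.26, 0.16, 0, 0, 0, 0, 5.5],
    [0, 0, 0.2, 0, 0, 0, 5.5],
    [0, 0, 0.1, 0, 0, 0, 5.5],
    [0, 0, 0.05, 0, 0, 0, 5.5],
    [0, 0, 0.05, 0, 0, 0, 5.5],
    [0, 0, 0, 0, 0, 0, 5.5],
    [0, 0, 0, 0, 0, 0, 5.5]
  ]
}}

```text
clock: 10.0
eef_pos: [337.8, 289.7, 86.8]
eef_rot: [-3.141, 0.0, 2.444]
wrist_force: [-2.7, -3.3, 8.0]
finger_gap: 64.7
```

Touching (z force +8 N). Release, and lift straight up.

{"api": "jog_arm", "payload": {
  "increments": [
    [0, 0, 0, 0, 0, 0, 6.8],
    [0, 0, 0, 0, 0, 0, 7.3],
    [0, 0, 0, 0, 0, 0, 7.3],
    [0, 0, 0, 0, 0, 0, 7.3],
    [0, 0, -2, 0, 0, 0, 7.3],
    [0, 0, -4, 0, 0, 0, 7.3],
    [0, 0, -5, 0, 0, 0, 9.4],
    [0, 0, -3.3, 0, 0, 0, 9.4],
    [0, 0, 0, 0, 0, 0, 9.4],
    [0, 0, 0, 0, 0, 0, 9.4]
  ]
}}

```text
clock: 11.25
eef_pos: [337.6, 289.6, 228.5]
eef_rot: [-3.14, -0.0, 2.444]
wrist_force: [0.3, 0.6, -0.9]
finger_gap: 94.2
```

Run:
```python
from h import *
print(read_state()['eef_pos'])
p=camera('scene');cv2.imwrite('pics/s6b.png',cv2.resize(p['image'][165:240,370:470,::-1],(800,600),interpolation=cv2.INTER_CUBIC))
p=camera('wrist');cv2.imwrite('pics/w6b.png',p['image'][:,:,::-1])
```

```text
[337.59873805 289.56141496 228.54207202]
```

View pics/s6b.png

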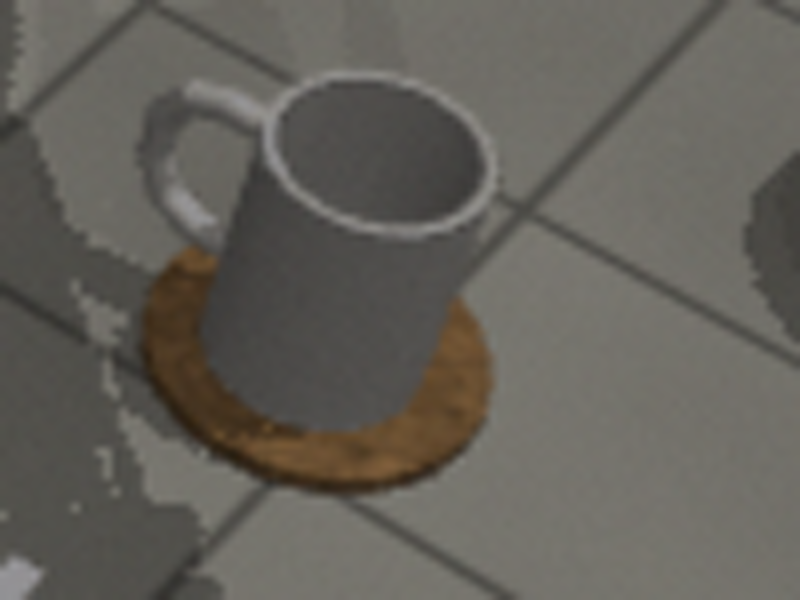

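View pics/w6b.png

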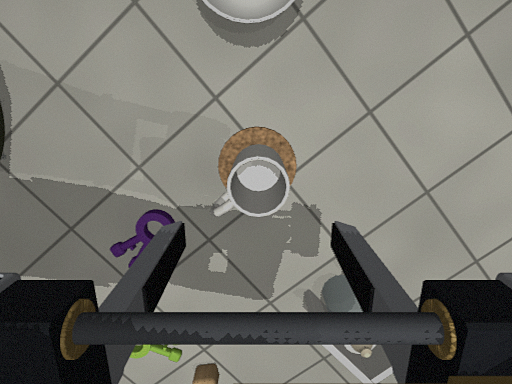

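```bash
python3 -c "
from h import *
go(553,264,240,92.5)"
```

```text
yaw now 140.0 turn [-1.200e-01  2.000e-02  4.751e+01] shift cm [-3.49 21.41 -1.17] rows>= 5.0
```

{"api": "jog_arm", "payload": {
  "increments": [
    [0, 0, -0.6, 0, 0, 9.5, 9.4],
    [0, 0, -0.6, 0, 0, 9.5, 9.4],
    [0, 0, 0, 0, 0, 9.5, 9.4],
    [0, 0, 0, 0, 0, 9.5, 9.4],
    [0, 0, 0, 0, 0, 9.5, 9.4],
    [-0.9, 5.3, 0, 0, 0, 0, 9.4],
    [-0.9, 5.3, 0, 0, 0, 0, 9.4],
    [-0.9, 5.4, 0, 0, 0, 0, 9.4],
    [-0.8, 5.4, 0, 0, 0, 0, 9.4],
    [0, 0, 0, 0, 0, 0, 9.4],
    [0, 0, 0, 0, 0, 0, 9.4]
  ]
}}

```text
clock: 12.72
eef_pos: [552.6, 264.2, 240.3]
eef_rot: [-3.14, 0.001, 1.615]
wrist_force: [0.1, 0.0, -0.2]
finger_gap: 94.3
```

Run:
```python
from h import *
print(read_state()['eef_pos'])
p=camera('wrist');cv2.imwrite('pics/w7b.png',cv2.resize(p['image'][:,:,::-1],(800,600),interpolation=cv2.INTER_CUBIC))
```

```text
[552.64900484 264.16779877 240.28960594]
```

View pics/w7b.png

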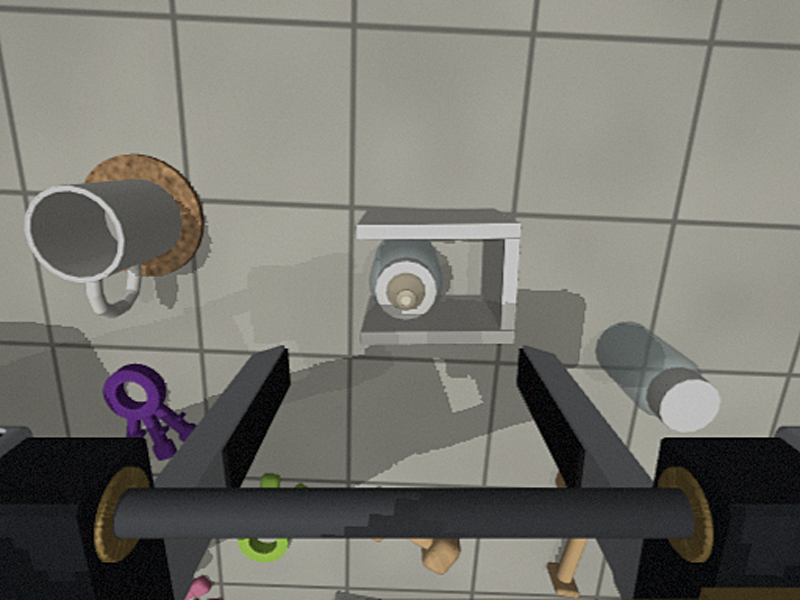

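Run:
```python
from h import *
p=camera('wrist')
f=lambda u,v,z:px2w(p,(u+.5)/1.5625-.5,(v+.5)/1.5625-.5,z).round(1)[:2]
print('collar',f(405,289,98),'teat',f(406,298,120),'bay',f(360,238,90),f(361,330,90),f(503,240,90),f(503,330,90),f(357,224,90),f(520,224,90))
```

```text
collar [554.  264.4] teat [554.5 264.9] bay [523.1 295.5] [525.  231.3] [616.8 298.4] [623.4 235.7] [521.  304.6] [626.7 309.3]
```

{"api": "jog_arm", "payload": {
  "increments": [
    [0, 0.1, 3, 0, 0, 0, 7.4],
    [0, 0, 3, 0, 0, 0, 7.4],
    [0, 0, 3, 0, 0, 0, 7.4],
    [0, 0, 2.4, 0, 0, 0, 7.4],
    [0, 0, 2, 0, 0, 0, 7.4],
    [0, 0, 2, 0, 0, 0, 7.4],
    [0, 0, 2, 0, 0, 0, 7.4],
    [0, 0, 0, 0, 0, 0, 7.4],
    [0, 0, 0, 0, 0, 0, 7.4]
  ]
}}

```text
clock: 13.95
eef_pos: [554.4, 264.5, 68.3]
eef_rot: [3.141, -0.0, 1.615]
wrist_force: [-0.2, -0.3, 0.9]
finger_gap: 73.9
```

{"api": "jog_arm", "payload": {
  "increments": [
    [0, 0, 0, 0, 0, 0, 5.5],
    [0, 0, 0, 0, 0, 0, 4.6],
    [0, 0, 0, 0, 0, 0, 4.6],
    [0, 0, 0, 0, 0, 0, 4.6],
    [0, 0, 0, 0, 0, 0, 4.6],
    [0, 0, -0.5, 0, 0, 0, 4.6],
    [0, 0, -2, 0, 0, 0, 4.6],
    [0, 0, -3, 0, 0, 0, 4.6],
    [0, 0, -4, 0, 0, 0, 4.6],
    [0, 0, -4, 0, 0, 0, 4.6],
    [0, 0, -3, 0, 0, 0, 4.6],
    [0, 0, 0, 0, 0, 0, 4.6],
    [0, 0, 0, 0, 0, 0, 4.6]
  ],
  "squeeze": 25
}}

```text
clock: 15.58
eef_pos: [553.8, 264.0, 231.3]
eef_rot: [-3.14, 0.001, 1.615]
wrist_force: [0.4, 0.1, -1.5]
finger_gap: 51.6
```

Run:
```python
from h import *
print(read_state()['eef_pos'],read_state()['finger_gap'])
p=camera('scene');cv2.imwrite('pics/s8.png',p['image'][:,:,::-1])
go(520,-320,235,79.7-90);go(520,-320,235,169.7);
```

```text
[553.78188389 264.03699387 231.32589075] 51.61209015422816
yaw now 92.5 turn [-5.0000e-02  1.5000e-01  1.0281e+02] shift cm [ 7.12 58.06 -0.41] rows>= 10.0
yaw now 92.5 turn [-1.400e-01 -5.000e-02 -7.719e+01] shift cm [ -7.12 -58.06  -0.41] rows>= 10.0
```

View pics/s8.png

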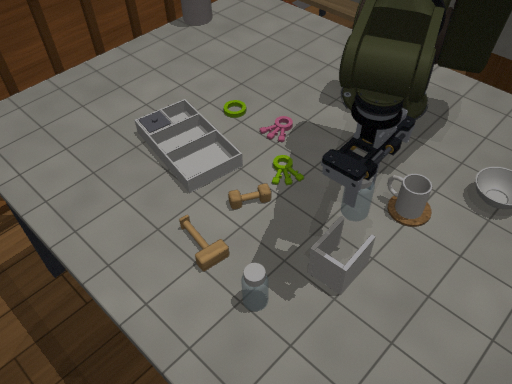

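{"api": "jog_arm", "payload": {
  "increments": [
    [-3, -0.3, 0, 0, 0, 0, 4.6],
    [-5, -0.5, 0, 0, 0, 0, 4.6],
    [-5.5, -0.6, 0, 0, 0, 0, 4.6],
    [-5.5, -0.6, 0, 0, 0, 0, 4.6],
    [-5.5, -0.6, 0, 0, 0, 0, 4.6],
    [-5.5, -0.6, 0, 0, 0, 0, 4.6],
    [-5.5, -0.6, 0, 0, 0, 0, 4.6],
    [-5.5, -0.6, 0, 0, 0, 0, 4.6],
    [-5.5, -0.5, 0, 0, 0, 0, 4.6],
    [-5, -0.5, 0, 0, 0, 0, 4.6],
    [-4, -0.3, 0, 0, 0, 0, 4.6],
    [-2.5, -0.2, 0, 0, 0, 0, 4.6]
  ]
}}

```text
clock: 17.12
eef_pos: [519.9, -319.5, 230.7]
eef_rot: [-3.139, -0.002, 1.613]
wrist_force: [0.8, 0.1, -2.2]
finger_gap: 51.5
```

{"api": "jog_arm", "payload": {
  "increments": [
    [0, 0, 0, 0, 0, 10.3, 4.6],
    [0, 0, 0, 0, 0, 10.3, 4.6],
    [0, 0, 0, 0, 0, 10.3, 4.6],
    [0, 0, 0, 0, 0, 10.3, 4.6],
    [0, 0, 0, 0, 0, 10.3, 4.6],
    [0, 0, 0, 0, 0, 10.3, 4.6],
    [0, 0, 0, 0, 0, 10.3, 4.6],
    [0, 0, 0, 0, 0, 10.3, 4.6],
    [0, 0, 0, 0, 0, 10.3, 4.6],
    [0, 0, 0, 0, 0, 10.1, 4.6],
    [0, 0, 0, 0, 0, 0, 4.6],
    [0, 0, 0, 0, 0, 0, 4.6]
  ]
}}

```text
clock: 18.62
eef_pos: [520.6, -317.7, 231.7]
eef_rot: [-3.141, 0.001, -0.176]
wrist_force: [0.9, -0.4, -1.9]
finger_gap: 51.6
```

Run:
```python
from h import *
print(read_state()['eef_pos'],read_state()['finger_gap'])
p=camera('wrist');cv2.imwrite('pics/w9b.png',cv2.resize(p['image'][:,:,::-1],(800,600),interpolation=cv2.INTER_CUBIC))
```

```text
[ 520.56029197 -317.70438033  231.73286503] 51.632321797181085
```

View pics/w9b.png

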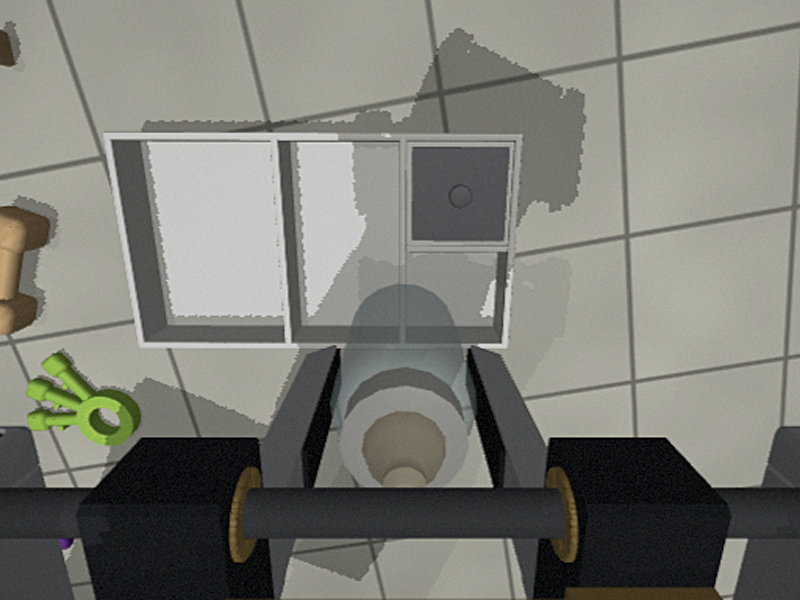

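Run:
```python
from h import *
from scipy.optimize import least_squares
p=camera('wrist')
f=lambda u,v,z:px2w(p,(u+.5)/1.5625-.5,(v+.5)/1.5625-.5,z)[:2]
W=np.array([f(104,133,45),f(140,348,45),f(508,347,45),f(522,135,45)])
M=np.array([(80,144.5),(-80,144.5),(-80,-144.5),(80,-144.5)])
print(W.round(1))
def T(c,m): R=np.array([[np.cos(c[2]),-np.sin(c[2])],[np.sin(c[2]),np.cos(c[2])]]); return np.atleast_2d(m)@R.T+c[:2]
for idx in ([0,1,2,3],[0,1,2]):
    s=least_squares(lambda c:(T(c,M[idx])-W[idx]).ravel(),[550,-260,-.18]); print(s.x[:2].round(1),np.degrees(s.x[2]).round(2),s.fun.round(1))
c=s.x
for n,m in dict(well=(-39,-102),mid=(0,-17.5),wide=(0,84.5)).items(): print(n,T(c,m).round(1))
```

```text
[[ 653.2 -131.1]
 [ 496.3 -102.7]
 [ 446.8 -386.8]
 [ 601.7 -413.9]]
[ 549.5 -258.6] -10.1 [ 0.4  0.7 -0.2  0.4 -1.4 -0.1  1.2 -1. ]
[ 550.1 -258.9] -9.95 [ 0.6  0.7 -0.  -0.  -0.5 -0.6]
well [[ 494.  -352.6]]
mid [[ 547.  -276.1]]
wide [[ 564.7 -175.7]]
```

```bash
python3 -c "
from h import *
go(494,-352.5,140,-10.1)"
```

```text
yaw now -10.1 turn [-0.01  0.03 -0.03] shift cm [-2.01  3.89  9.21] rows>= 2.0
```

{"api": "jog_arm", "payload": {
  "increments": [
    [-0.7, 1.3, 0, 0, 0, 0, 4.6],
    [-0.7, 1.3, 0, 0, 0, 0, 4.6],
    [-0.6, 1.3, 0, 0, 0, 0, 4.6],
    [0, 0, 3, 0, 0, 0, 4.6],
    [0, 0, 3, 0, 0, 0, 4.6],
    [0, 0, 3.2, 0, 0, 0, 4.6],
    [0, 0, 0, 0, 0, 0, 4.6],
    [0, 0, 0, 0, 0, 0, 4.6],
    [0, 0, 0, 0, 0, 0, 4.6]
  ]
}}

```text
clock: 19.85
eef_pos: [494.4, -353.1, 142.0]
eef_rot: [3.14, -0.002, -0.18]
wrist_force: [-0.2, 0.3, -1.1]
finger_gap: 51.9
```

Run:
```python
from h import *
print(read_state()['eef_pos'],read_state()['finger_gap'])
for n in('wrist','top'):
  p=camera(n);i=p['image'][:,:,::-1]
  if n=='top': i=i[130:260,280:450]
  cv2.imwrite(f'pics/{n}10.png',cv2.resize(i,(780,590),interpolation=cv2.INTER_CUBIC))
```

```text
[ 494.40625368 -353.12934482  142.04678238] 51.905235883952564
```

View pics/wrist10.png

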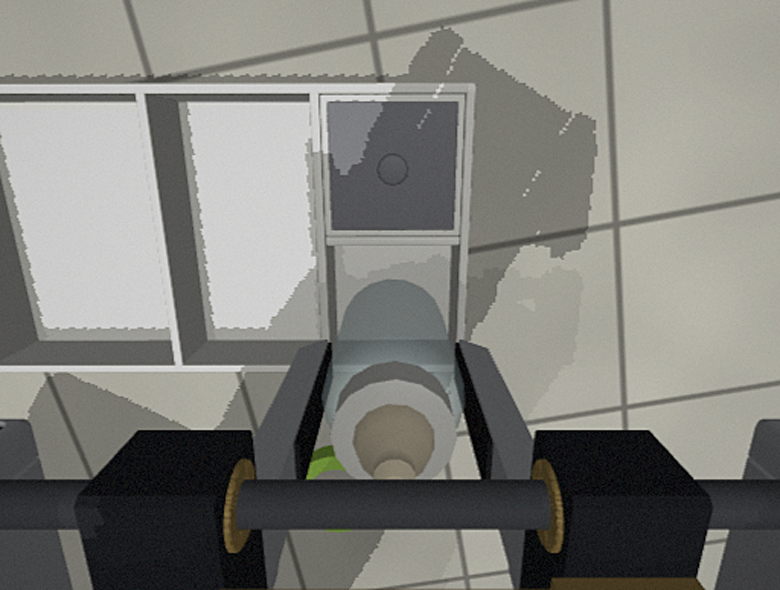

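View pics/top10.png

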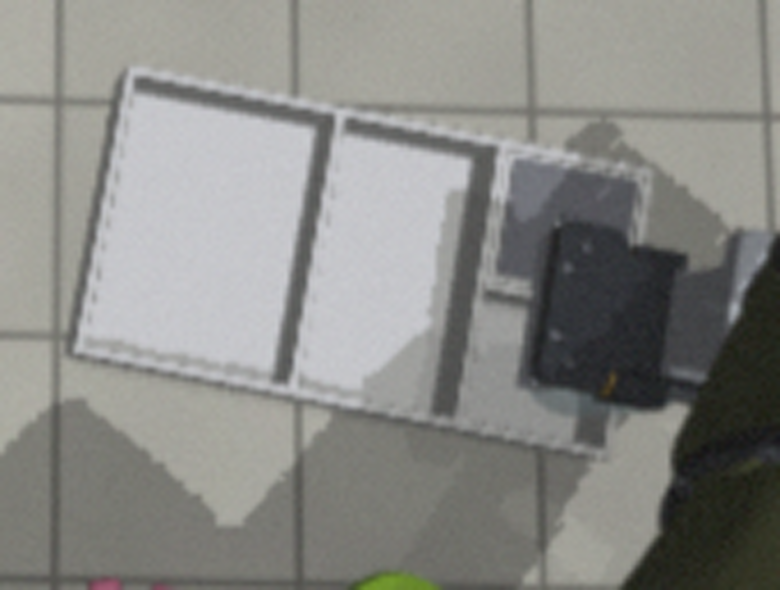

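{"api": "jog_arm", "payload": {
  "increments": [
    [0, 0, 1.5, 0, 0, 0, 4.6],
    [0, 0, 1.5, 0, 0, 0, 4.6],
    [0, 0, 1.5, 0, 0, 0, 4.6],
    [0, 0, 1, 0, 0, 0, 4.6],
    [0, 0, 0.5, 0, 0, 0, 4.6],
    [0, 0, 0, 0, 0, 0, 4.6],
    [0, 0, 0, 0, 0, 0, 4.6]
  ]
}}

```text
clock: 20.82
eef_pos: [494.3, -352.8, 81.0]
eef_rot: [3.141, -0.001, -0.179]
wrist_force: [-0.5, -0.6, -0.2]
finger_gap: 51.4
```

Run:
```python
from h import *
print(read_state()['eef_pos'],read_state()['wrist_force'])
p=camera('scene');i=p['image'][70:200,110:270,::-1]
cv2.imwrite(f'pics/s11.png',cv2.resize(i,(738,600),interpolation=cv2.INTER_CUBIC))
```

```text
[ 494.28154352 -352.75562691   80.96351825] [-0.49254083 -0.62844648 -0.17717544]
```

View pics/s11.png

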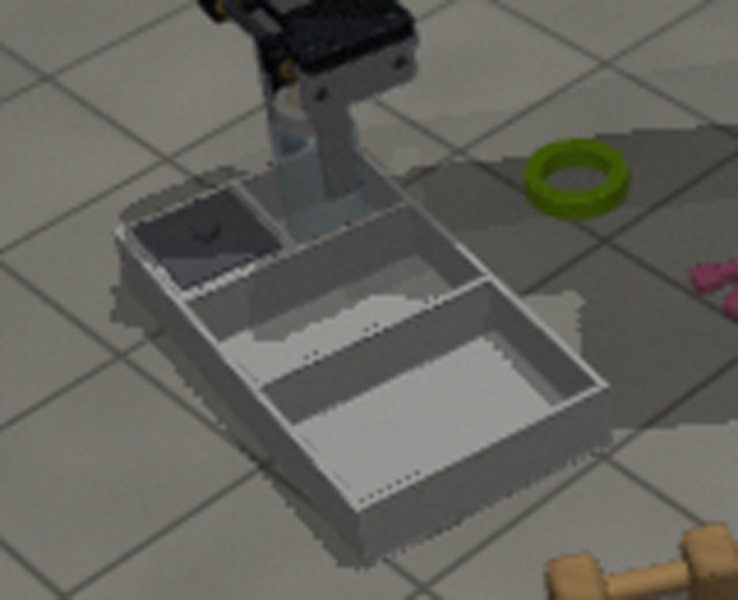

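{"api": "jog_arm", "payload": {
  "increments": [
    [0, 0, 0.2, 0, 0, 0, 4.6],
    [0, 0, 0.2, 0, 0, 0, 4.6],
    [0, 0, 0.1, 0, 0, 0, 4.6],
    [0, 0, 0.05, 0, 0, 0, 4.6],
    [0, 0, 0, 0, 0, 0, 4.6],
    [0, 0, 0, 0, 0, 0, 4.6]
  ]
}}

```text
clock: 21.62
eef_pos: [494.1, -352.6, 75.0]
eef_rot: [3.142, -0.0, -0.179]
wrist_force: [-0.7, -0.3, -1.7]
finger_gap: 51.2
```

{"api": "jog_arm", "payload": {
  "increments": [
    [0, 0, 0.05, 0, 0, 0, 4.6],
    [0, 0, 0.05, 0, 0, 0, 4.6],
    [0, 0, 0, 0, 0, 0, 4.6]
  ]
}}

```text
clock: 22.0
eef_pos: [494.0, -352.6, 73.9]
eef_rot: [-3.142, 0.0, -0.179]
wrist_force: [0.3, 0.8, -1.1]
finger_gap: 51.6
```

{"api": "jog_arm", "payload": {
  "increments": [
    [0, 0, 0.05, 0, 0, 0, 4.6],
    [0, 0, 0.05, 0, 0, 0, 4.6],
    [0, 0, 0, 0, 0, 0, 4.6]
  ]
}}

```text
clock: 22.38
eef_pos: [494.2, -352.6, 73.8]
eef_rot: [3.141, -0.001, -0.179]
wrist_force: [-2.5, 2.5, 7.8]
finger_gap: 51.5
```

Contact. Release slightly, lift.

{"api": "jog_arm", "payload": {
  "increments": [
    [0, 0, 0, 0, 0, 0, 5.5],
    [0, 0, 0, 0, 0, 0, 6.0],
    [0, 0, 0, 0, 0, 0, 6.2],
    [0, 0, 0, 0, 0, 0, 6.2],
    [0, 0, -1, 0, 0, 0, 6.2],
    [0, 0, -3, 0, 0, 0, 6.2],
    [0, 0, -5, 0, 0, 0, 6.2],
    [0, 0, -6, 0, 0, 0, 9.4],
    [0, 0, -1, 0, 0, 0, 9.4],
    [0, 0, 0, 0, 0, 0, 9.4]
  ]
}}

```text
clock: 23.62
eef_pos: [494.0, -352.6, 233.4]
eef_rot: [3.141, -0.001, -0.18]
wrist_force: [-0.0, -0.6, -0.1]
finger_gap: 88.4
```

Run:
```python
from h import *
print(read_state()['eef_pos'])
p=camera('scene');i=p['image'][60:220,110:310,::-1]
cv2.imwrite(f'pics/s12.png',cv2.resize(i,(750,600),interpolation=cv2.INTER_CUBIC))
go(520,-30,240,-15)
```

```text
[ 494.03643984 -352.61798053  233.39629176]
yaw now -10.3 turn [-0.03  0.06  4.71] shift cm [ -5.81 -31.82  -0.79] rows>= 6.0
```

View pics/s12.png

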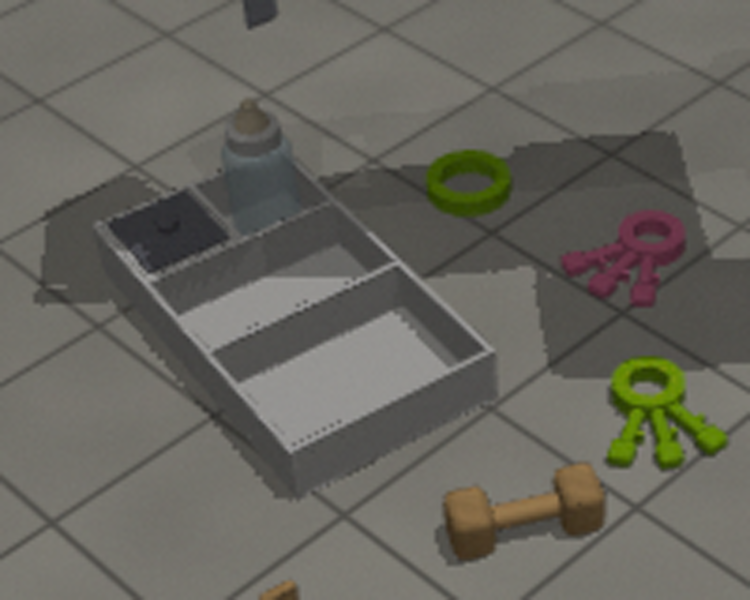

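```bash
python3 -c "
from h import *
go(565,-5,235,-29)"
```

```text
yaw now -10.3 turn [-0.02  0.07 18.71] shift cm [-10.61 -33.84  -0.29] rows>= 6.0
```

{"api": "jog_arm", "payload": {
  "increments": [
    [0, 0, -0.2, 0, 0, 9.4, 9.4],
    [0, 0, 0, 0, 0, 9.3, 9.4],
    [-1.6, -5.2, 0, 0, 0, 0, 9.4],
    [-1.6, -5.2, 0, 0, 0, 0, 9.4],
    [-1.6, -5.2, 0, 0, 0, 0, 9.4],
    [-1.6, -5.2, 0, 0, 0, 0, 9.4],
    [-1.6, -5.2, 0, 0, 0, 0, 9.4],
    [-1.6, -4.6, 0, 0, 0, 0, 9.4],
    [-1, -3.2, 0, 0, 0, 0, 9.4],
    [0, 0, 0, 0, 0, 0, 9.4],
    [0, 0, 0, 0, 0, 0, 9.4]
  ]
}}

```text
clock: 25.05
eef_pos: [564.7, -6.2, 233.8]
eef_rot: [3.141, 0.002, -0.506]
wrist_force: [0.3, 0.4, 0.4]
finger_gap: 94.0
```

Run:
```python
from h import *
print(read_state()['eef_pos'])
p=camera('wrist');cv2.imwrite('pics/w13b.png',cv2.resize(p['image'][:,:,::-1],(800,600),interpolation=cv2.INTER_CUBIC))
i=p['image'].astype(int)
for r in regions_of(p,'rattle')[:2]:
    m=r['mask'];v,u=np.nonzero(m);print(r['conf'],m.sum(),u.mean(),v.mean(),px2w(p,u.mean(),v.mean(),22))
```

```text
[564.73913028  -6.18153713 233.81589913]
0.95 1746 253.70217640320732 163.32932416953037 [573.44070182  -4.03207914  22.        ]
```

View pics/w13b.png

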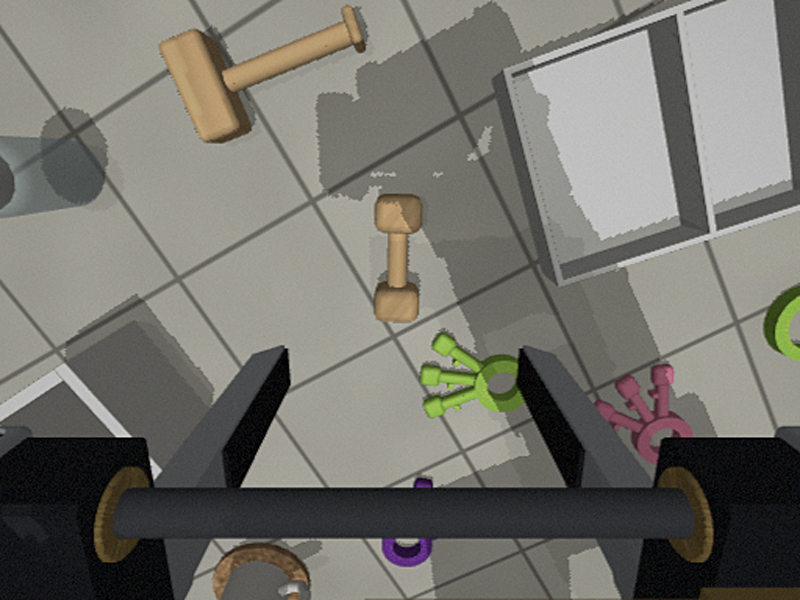

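Run:
```python
from h import *
p=camera('wrist')
f=lambda u,v,z:px2w(p,(u+.5)/1.5625-.5,(v+.5)/1.5625-.5,z)[:2].round(1)
a,b=f(398,214,36),f(397,303,36);print('blocks',a,b,(a+b)/2,np.degrees(np.arctan2(*(a-b)[::-1])),'bar',f(398,261,26))
r=f(499,383,14);k=[f(442,342,11),f(430,375,11),f(433,406,11)];print('ring',r,k)
m=np.mean(k,0);d=m-r;print(np.degrees(np.arctan2(d[1],d[0])),np.hypot(*d),[np.degrees(np.arctan2(*(q-r)[::-1])).round(1) for q in k])
c=(a+b)/2; go(*c,60,-29)
```

```text
blocks [603.1 -22.2] [542.8  12.4] [572.95  -4.9 ] -29.8471038102708 bar [570.   -3.6]
ring [429.  -26.4] [array([ 4.865e+02, -3.000e-01]), array([463.9,  23.5]), array([435.6,  35.6])]
54.34467190209969 56.61271941887264 [np.float64(24.4), np.float64(55.0), np.float64(83.9)]
yaw now -29.1 turn [ 0.02  0.03 -0.06] shift cm [ 0.62 -0.54 17.46] rows>= 3.0
```

{"api": "jog_arm", "payload": {
  "increments": [
    [0.55, -0.5, 4, 0, 0, 0.8, 6],
    [0, 0, 5, 0, 0, 0, 6],
    [0, 0, 5, 0, 0, 0, 6],
    [0, 0, 4, 0, 0, 0, 6],
    [0, 0, 0, 0, 0, 0, 6],
    [0, 0, 0, 0, 0, 0, 6]
  ]
}}

```text
clock: 25.95
eef_pos: [573.2, -4.4, 56.7]
eef_rot: [-3.141, -0.002, -0.521]
wrist_force: [0.5, 0.4, 0.7]
finger_gap: 59.8
```

Run:
```python
from h import *
print(read_state()['eef_pos'])
p=camera('wrist');cv2.imwrite('pics/w14.png',p['image'][:,:,::-1])
```

```text
[573.20533303  -4.3596417   56.69863295]
```

View pics/w14.png

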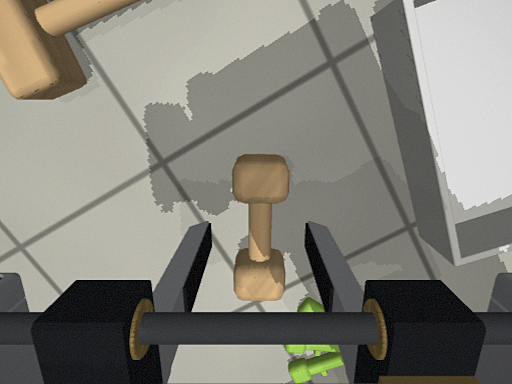

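{"api": "jog_arm", "payload": {
  "increments": [
    [0, 0, 1.6, 0, 0, 0, 6],
    [0, 0, 1.5, 0, 0, 0, 6],
    [0, 0, 0, 0, 0, 0, 6],
    [0, 0, 0, 0, 0, 0, 3],
    [0, 0, 0, 0, 0, 0, 1],
    [0, 0, 0, 0, 0, 0, 1],
    [0, 0, 0, 0, 0, 0, 1],
    [0, 0, 0, 0, 0, 0, 1],
    [0, 0, -2, 0, 0, 0, 1],
    [0, 0, -5, 0, 0, 0, 1],
    [0, 0, -5, 0, 0, 0, 1],
    [0, 0, -5, 0, 0, 0, 1],
    [0, 0, 0, 0, 0, 0, 1],
    [0, 0, 0, 0, 0, 0, 1]
  ],
  "squeeze": 20
}}

```text
clock: 27.75
eef_pos: [571.9, -3.8, 193.0]
eef_rot: [3.141, 0.001, -0.52]
wrist_force: [0.3, 0.4, -1.3]
finger_gap: 15.3
```

Run:
```python
from h import *
print(read_state()['eef_pos'],read_state()['finger_gap'])
p=camera('wrist');cv2.imwrite('pics/w15.png',p['image'][:,:,::-1])
th=np.radians(-10.05);R=np.array([[np.cos(th),-np.sin(th)],[np.sin(th),np.cos(th)]])
t=np.array([549.7,-258.7])+R@np.array([12,-8]);print(t);go(*t,195,-10)
```

```text
[571.94657203  -3.83129267 192.95946425] 15.347477472013168
[ 560.11980995 -268.67133695]
yaw now -29.8 turn [  0.04   0.13 -19.79] shift cm [ 3.45 26.28 -0.26] rows>= 5.0
```

View pics/w15.png

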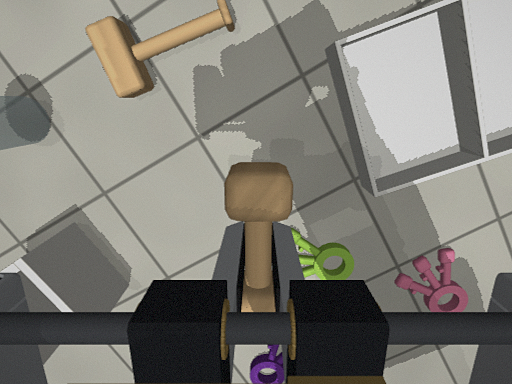

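Run:
```python
from h import *
th=np.radians(-10.05);R=np.array([[np.cos(th),-np.sin(th)],[np.sin(th),np.cos(th)]])
t=np.array([549.7,-258.7])+R@np.array([18,-7]);print(t);go(*t,193,-10)
```

```text
[ 566.20225252 -268.73372622]
yaw now -29.8 turn [  0.04   0.13 -19.79] shift cm [ 4.05 26.18 -0.06] rows>= 5.0
```

{"api": "jog_arm", "payload": {
  "increments": [
    [0, 0, 0, 0, 0, -9.9, 1],
    [0, 0, 0, 0, 0, -9.9, 1],
    [0.7, 4.3, 0, 0, 0, 0, 1],
    [0.8, 5.2, 0, 0, 0, 0, 1],
    [0.8, 5.2, 0, 0, 0, 0, 1],
    [0.8, 5.2, 0, 0, 0, 0, 1],
    [0.6, 4, 0, 0, 0, 0, 1],
    [0.35, 2.3, 0, 0, 0, 0, 1],
    [0, 0, 0, 0, 0, 0, 1],
    [0, 0, 0, 0, 0, 0, 1]
  ]
}}

```text
clock: 29.05
eef_pos: [567.0, -267.7, 193.5]
eef_rot: [-3.141, 0.001, -0.173]
wrist_force: [0.8, 0.5, -0.1]
finger_gap: 15.6
```

Run:
```python
from h import *
print(read_state()['eef_pos'],read_state()['finger_gap'])
p=camera('wrist');cv2.imwrite('pics/w16.png',p['image'][:,:,::-1])
```

```text
[ 566.95682931 -267.69762267  193.49475809] 15.558417336938298
```

View pics/w16.png

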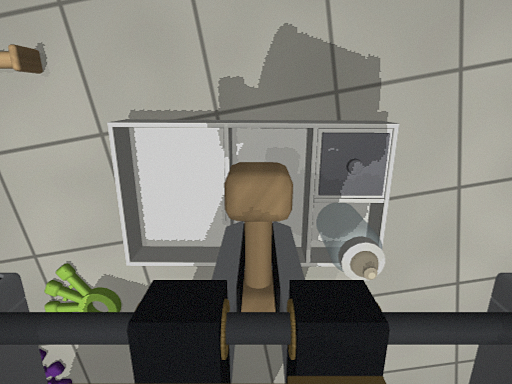

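{"api": "jog_arm", "payload": {
  "increments": [
    [0, 0, 3, 0, 0, 0, 1],
    [0, 0, 4, 0, 0, 0, 1],
    [0, 0, 3, 0, 0, 0, 1],
    [0, 0, 2, 0, 0, 0, 1],
    [0, 0, 0, 0, 0, 0, 1],
    [0, 0, 0, 0, 0, 0, 1]
  ]
}}

```text
clock: 29.85
eef_pos: [567.5, -269.0, 75.3]
eef_rot: [3.141, -0.002, -0.174]
wrist_force: [-0.7, -0.6, -0.8]
finger_gap: 15.3
```

Run:
```python
from h import *
print(read_state()['eef_pos'],read_state()['wrist_force'])
p=camera('wrist');cv2.imwrite('pics/w17.png',p['image'][:,:,::-1])
p=camera('scene');cv2.imwrite('pics/s17.png',cv2.resize(p['image'][60:220,110:310,::-1],(750,600),interpolation=cv2.INTER_CUBIC))
```

```text
[ 567.48213709 -269.0153712    75.34069681] [-0.67691792 -0.55714381 -0.80859695]
```

View pics/w17.png

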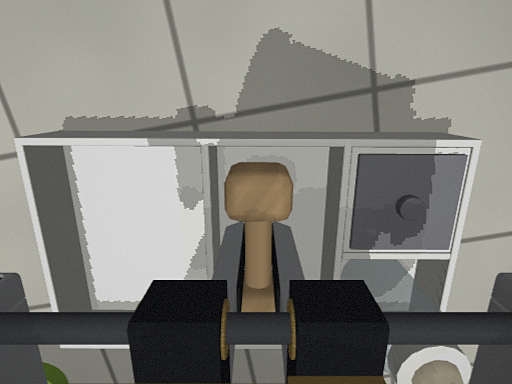

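View pics/s17.png

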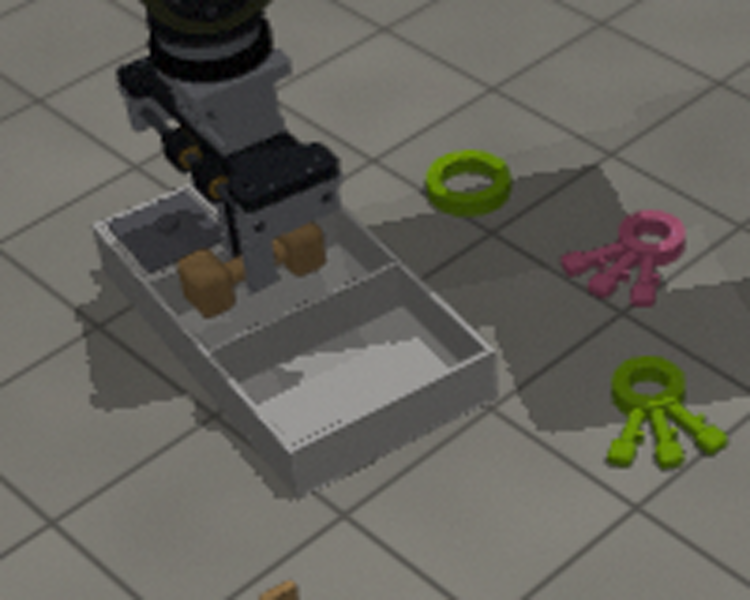

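{"api": "jog_arm", "payload": {
  "increments": [
    [0, 0, 2, 0, 0, 0, 1],
    [0, 0, 1.5, 0, 0, 0, 1],
    [0, 0, 0.5, 0, 0, 0, 1],
    [0, 0, 0.2, 0, 0, 0, 1],
    [0, 0, 0, 0, 0, 0, 1],
    [0, 0, 0, 0, 0, 0, 1]
  ]
}}

```text
clock: 30.7
eef_pos: [567.0, -269.0, 32.4]
eef_rot: [3.141, -0.001, -0.174]
wrist_force: [1.0, -0.1, -0.7]
finger_gap: 15.2
```

{"api": "jog_arm", "payload": {
  "increments": [
    [0, 0, 0.1, 0, 0, 0, 1],
    [0, 0, 0, 0, 0, 0, 2],
    [0, 0, 0, 0, 0, 0, 2.6],
    [0, 0, 0, 0, 0, 0, 2.6],
    [0, 0, 0, 0, 0, 0, 2.6],
    [0, 0, -2, 0, 0, 0, 2.6],
    [0, 0, -4, 0, 0, 0, 2.6],
    [0, 0, -5, 0, 0, 0, 2.6],
    [0, 0, -6, 0, 0, 0, 2.6],
    [0, 0, -2.5, 0, 0, 0, 9.4],
    [0, 0, 0, 0, 0, 0, 9.4],
    [0, 0, 0, 0, 0, 0, 9.4]
  ]
}}

```text
clock: 32.2
eef_pos: [566.4, -268.7, 225.1]
eef_rot: [-3.141, 0.001, -0.174]
wrist_force: [0.9, -0.1, -0.2]
finger_gap: 52.7
```

Run:
```python
from h import *
print(read_state()['eef_pos'],read_state()['wrist_force'])
p=camera('wrist');cv2.imwrite('pics/w18.png',p['image'][:,:,::-1])
for yw in (54.5-0,54.5-180): go(429,-26,230,yw); print(np.degrees(read_state()['joints'][[0,5]]))
```

```text
[ 566.40065531 -268.70120184  225.0621688 ] [ 0.94020867 -0.05036551 -0.22911686]
yaw now -10.0 turn [ -0.1    0.09 -64.49] shift cm [ 11.78 -25.27  -0.54] rows>= 7.0
[-28.72631148  71.26168145]
yaw now -10.0 turn [1.0000e-01 1.2000e-01 1.1551e+02] shift cm [-11.78  25.27  -0.54] rows>= 11.0
[-28.72631148  71.26168145]
```

View pics/w18.png

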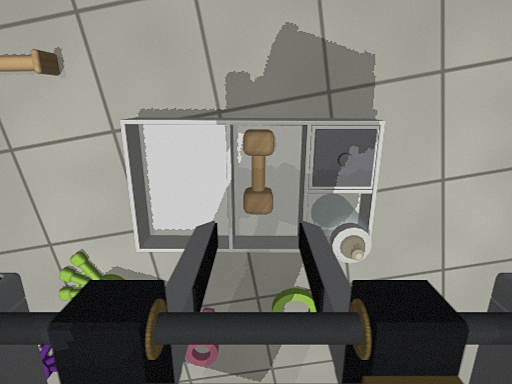

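{"api": "jog_arm", "payload": {
  "increments": [
    [0, 0, -0.5, 0, 0, -10.6, 9.4],
    [0, 0, 0, 0, 0, -10.6, 9.4],
    [0, 0, 0, 0, 0, -10.6, 9.4],
    [0, 0, 0, 0, 0, -10.6, 9.4],
    [0, 0, 0, 0, 0, -10.6, 9.4],
    [0, 0, 0, 0, 0, -10.6, 9.4],
    [2, -4, 0, 0, 0, -0.9, 9.4],
    [2.2, -5, 0, 0, 0, 0, 9.4],
    [2.2, -5, 0, 0, 0, 0, 9.4],
    [2.2, -5, 0, 0, 0, 0, 9.4],
    [2.2, -4, 0, 0, 0, 0, 9.4],
    [1, -2.3, 0, 0, 0, 0, 9.4],
    [0, 0, 0, 0, 0, 0, 9.4],
    [0, 0, 0, 0, 0, 0, 9.4]
  ]
}}

```text
clock: 34.0
eef_pos: [430.2, -26.1, 230.5]
eef_rot: [-3.141, 0.0, 0.951]
wrist_force: [-0.3, 0.2, 0.8]
finger_gap: 94.5
```

Run:
```python
from h import *
print(read_state()['eef_pos'])
p=camera('wrist');cv2.imwrite('pics/w19b.png',cv2.resize(p['image'][:,:,::-1],(800,600),interpolation=cv2.INTER_CUBIC))
```

```text
[430.16486142 -26.13159501 230.52992037]
```

View pics/w19b.png

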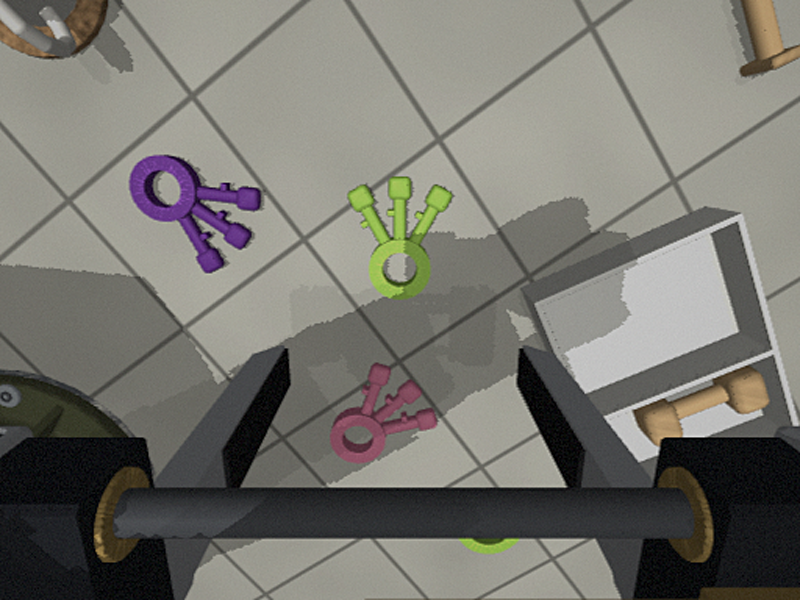

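Run:
```python
from h import *
p=camera('wrist')
f=lambda u,v,z:px2w(p,(u+.5)/1.5625-.5,(v+.5)/1.5625-.5,z)[:2].round(1)
r=f(400,268,14);k=f(400,188,11);print(r,k,np.degrees(np.arctan2(*(k-r)[::-1])),np.hypot(*(k-r)))
go(*r,60,54.5)
```

```text
[426.  -27.1] [462.7  24.2] 54.42008426542781 63.075985921743616
yaw now 54.5 turn [-0.04  0.03 -0.04] shift cm [-0.31 -0.3  17.05] rows>= 3.0
```

{"api": "jog_arm", "payload": {
  "increments": [
    [-0.25, -0.2, 4, 0, 0, 0, 7],
    [0, 0, 5, 0, 0, 0, 7],
    [0, 0, 5, 0, 0, 0, 7],
    [0, 0, 3.5, 0, 0, 0, 7],
    [0, 0, 0, 0, 0, 0, 7],
    [0, 0, 0, 0, 0, 0, 7]
  ]
}}

```text
clock: 34.85
eef_pos: [427.6, -26.9, 57.1]
eef_rot: [3.14, -0.001, 0.951]
wrist_force: [0.6, -0.7, -0.0]
finger_gap: 69.9
```

Run:
```python
from h import *
print(read_state()['eef_pos'])
p=camera('wrist');cv2.imwrite('pics/w20.png',p['image'][:,:,::-1])
for u,v in ((255,250),): print(px2w(p,u,v,14))
```

```text
[427.62709517 -26.90871506  57.0632351 ]
[413.23951807 -43.11157678  14.        ]
```

View pics/w20.png

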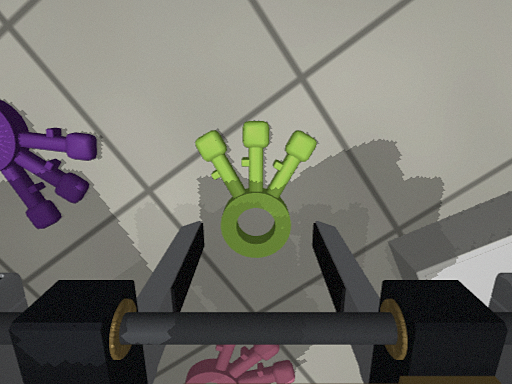

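{"api": "jog_arm", "payload": {
  "increments": [
    [0, 0, 1.7, 0, 0, 0, 7],
    [0, 0, 1.5, 0, 0, 0, 7],
    [0, 0, 0, 0, 0, 0, 7],
    [0, 0, 0, 0, 0, 0, 5.5],
    [0, 0, 0, 0, 0, 0, 4.5],
    [0, 0, 0, 0, 0, 0, 4.5],
    [0, 0, 0, 0, 0, 0, 4.5],
    [0, 0, 0, 0, 0, 0, 4.5]
  ],
  "squeeze": 20
}}

```text
clock: 35.9
eef_pos: [427.1, -26.5, 24.4]
eef_rot: [3.141, -0.0, 0.951]
wrist_force: [-2.2, 0.2, 6.1]
finger_gap: 49.4
```

{"api": "jog_arm", "payload": {
  "increments": [
    [0, 0, -1, 0, 0, 0, 4.5],
    [0, 0, -3, 0, 0, 0, 4.5],
    [0, 0, -4, 0, 0, 0, 4.5],
    [0, 0, -5, 0, 0, 0, 4.5],
    [0, 0, 0, 0, 0, 0, 4.5],
    [0, 0, 0, 0, 0, 0, 4.5]
  ]
}}

```text
clock: 36.65
eef_pos: [426.5, -26.5, 153.6]
eef_rot: [-3.141, 0.0, 0.951]
wrist_force: [-0.5, 0.8, -1.0]
finger_gap: 49.6
```

Run:
```python
from h import *
print(read_state()['eef_pos'],read_state()['finger_gap'])
p=camera('wrist');cv2.imwrite('pics/w21.png',p['image'][:,:,::-1])
th=np.radians(-10.05);R=np.array([[np.cos(th),-np.sin(th)],[np.sin(th),np.cos(th)]])
t=np.array([549.7,-258.7])+R@np.array([-25,84.5]);print(t);go(*t,155,-10)
```

```text
[426.49959401 -26.481146   153.64481424] 49.59021482718293
[ 539.82948926 -171.13389344]
yaw now 54.5 turn [-5.000e-02  8.000e-02  6.451e+01] shift cm [13.69 12.28 -0.19] rows>= 7.0
```

View pics/w21.png

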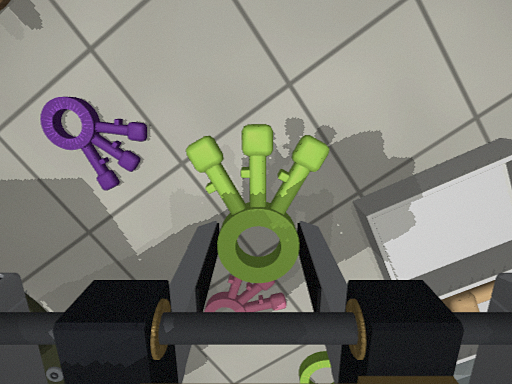

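{"api": "jog_arm", "payload": {
  "increments": [
    [0, 0, -1, 0, 0, 10.6, 4.5],
    [0, 0, 0, 0, 0, 10.6, 4.5],
    [0, 0, 0, 0, 0, 10.6, 4.5],
    [0, 0, 0, 0, 0, 10.6, 4.5],
    [0, 0, 0, 0, 0, 10.6, 4.5],
    [0, 0, 0, 0, 0, 10.6, 4.5],
    [1.5, 1.3, 0, 0, 0, 0.9, 4.5],
    [3.4, 3, 0, 0, 0, 0, 4.5],
    [3.4, 3, 0, 0, 0, 0, 4.5],
    [3.4, 3, 0, 0, 0, 0, 4.5],
    [2, 2, 0, 0, 0, 0, 4.5],
    [0, 0, 0, 0, 0, 0, 4.5],
    [0, 0, 0, 0, 0, 0, 4.5]
  ]
}}

```text
clock: 38.33
eef_pos: [540.3, -171.1, 163.2]
eef_rot: [-3.141, 0.001, -0.173]
wrist_force: [-0.4, -0.2, 0.1]
finger_gap: 49.8
```

Run:
```python
from h import *
print(read_state()['eef_pos'],read_state()['finger_gap'])
p=camera('wrist');cv2.imwrite('pics/w22.png',p['image'][:,:,::-1])
go(539.8,-171.1,60,-10)
```

```text
[ 540.27058666 -171.13506617  163.17110321] 49.8344393539322
yaw now -9.9 turn [-0.01  0.06  0.11] shift cm [-0.04  0.03 10.35] rows>= 2.0
```

View pics/w22.png

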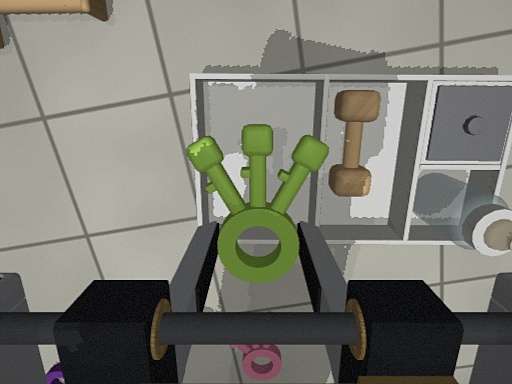

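{"api": "jog_arm", "payload": {
  "increments": [
    [0, 0, 3, 0, 0, 0, 4.5],
    [0, 0, 4, 0, 0, 0, 4.5],
    [0, 0, 2.5, 0, 0, 0, 4.5],
    [0, 0, 0, 0, 0, 0, 4.5],
    [0, 0, 0, 0, 0, 0, 4.5]
  ]
}}

```text
clock: 39.0
eef_pos: [541.2, -171.1, 70.3]
eef_rot: [3.141, -0.002, -0.173]
wrist_force: [0.0, -0.5, 0.3]
finger_gap: 49.1
```

Run:
```python
from h import *
print(read_state()['eef_pos'],read_state()['wrist_force'])
p=camera('wrist');cv2.imwrite('pics/w23.png',p['image'][:,:,::-1])
```

```text
[ 541.17928081 -171.10190262   70.29783604] [ 0.01332169 -0.54849703  0.34178358]
```

View pics/w23.png

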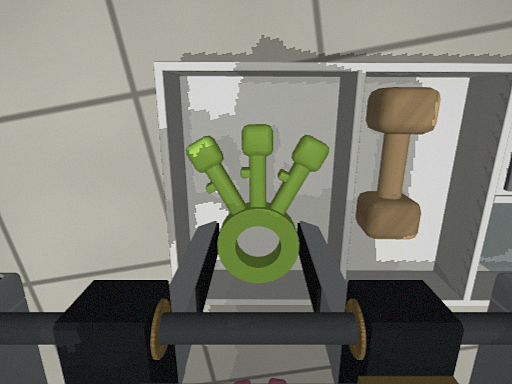

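{"api": "jog_arm", "payload": {
  "increments": [
    [0, 0, 2, 0, 0, 0, 4.5],
    [0, 0, 1.4, 0, 0, 0, 4.5],
    [0, 0, 0.4, 0, 0, 0, 4.5],
    [0, 0, 0, 0, 0, 0, 4.5],
    [0, 0, 0, 0, 0, 0, 4.5]
  ]
}}

```text
clock: 39.67
eef_pos: [541.0, -171.3, 31.5]
eef_rot: [3.141, -0.001, -0.174]
wrist_force: [0.3, 0.4, 0.0]
finger_gap: 50.0
```

{"api": "jog_arm", "payload": {
  "increments": [
    [0, 0, 0.1, 0, 0, 0, 4.5],
    [0, 0, 0, 0, 0, 0, 5.4],
    [0, 0, 0, 0, 0, 0, 6],
    [0, 0, 0, 0, 0, 0, 6],
    [0, 0, 0, 0, 0, 0, 6],
    [0, 0, -2, 0, 0, 0, 6],
    [0, 0, -4, 0, 0, 0, 6],
    [0, 0, -5, 0, 0, 0, 6],
    [0, 0, -6, 0, 0, 0, 6],
    [0, 0, -3, 0, 0, 0, 6],
    [-6, 0, 0, 0, 0, 0, 6],
    [-6, 0, 0, 0, 0, 0, 6],
    [0, 0, 0, 0, 0, 0, 6],
    [0, 0, 0, 0, 0, 0, 6]
  ]
}}

```text
clock: 41.42
eef_pos: [423.2, -150.7, 230.6]
eef_rot: [3.141, -0.002, -0.175]
wrist_force: [0.6, -0.4, 1.3]
finger_gap: 59.9
```

Run:
```python
from h import *
s=read_state();print(s['eef_pos'],s['wrist_force'],s['clock'])
for n in('wrist','scene','top'):
    p=camera(n);cv2.imwrite(f'pics/{n}24.png',p['image'][:,:,::-1])
    if n=='scene':cv2.imwrite('pics/s24c.png',cv2.resize(p['image'][60:220,110:310,::-1],(750,600),interpolation=cv2.INTER_CUBIC))
```

```text
[ 423.19578915 -150.69352154  230.57787429] [ 0.59444112 -0.35919342  1.34300054] 41.425
```

View pics/wrist24.png

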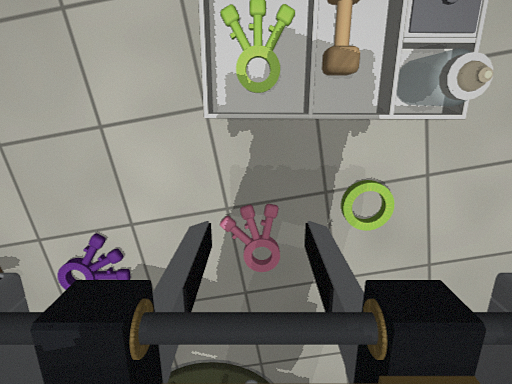

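View pics/scene24.png

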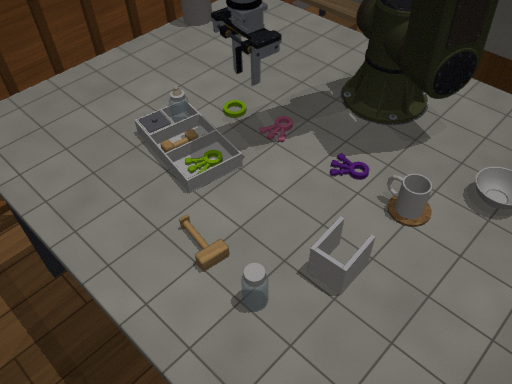

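View pics/s24c.png

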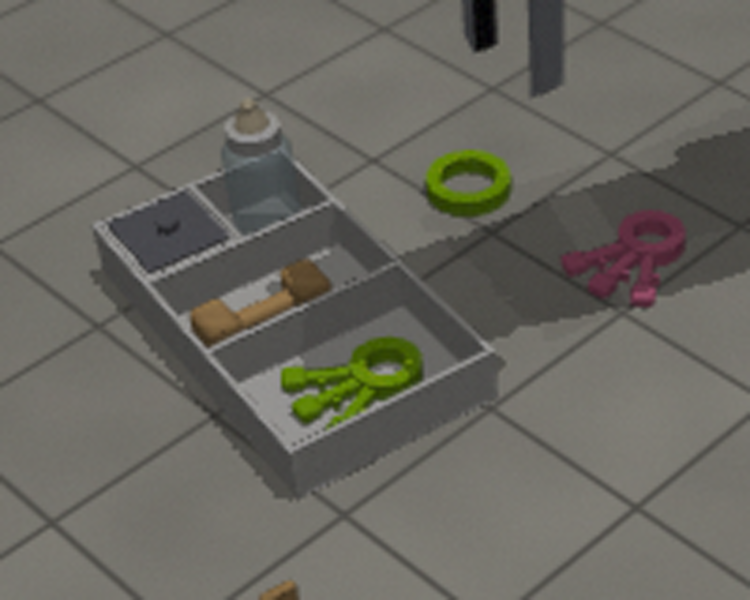

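View pics/top24.png

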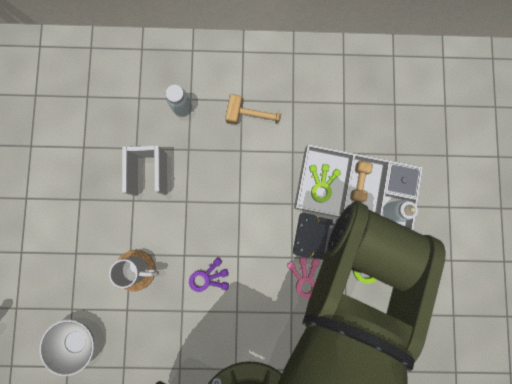

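All four things are where they belong, and the look-alikes have not moved.

```bash
python3 -c "
from h import *
print(sign_off())"
```

```text
the job is handed in; nothing more can be done
None
```

The job is done and handed in at about 41.5 s on the robot's clock, well inside the 117 s limit.

- **Mug:** I moved it first and set it down upright on the cork coaster. Before the final nudge it measured about 3.5 mm off centre. I shifted it back by about that much, and in later pictures it looks within about 2 mm of centre, though I did not measure it again.
- **Bottle:** The feeding bottle stands upright in the caddy's square well. At set-down the wrist force read 7.8 N, about the same as for the mug.
- **Rattle:** It lies in the middle compartment, about 18 mm towards +x of the centre line so that the gripper cleared the teat.
- **Teether:** The lime key ring lies flat in the wide end compartment.

In the last wrist, scene and top pictures all four sit where asked. The flat-capped bottle, the mallet and the silicone ring look unmoved, and the gripper was clear of everything. The arm partly hides the silicone ring in the top picture.

Three things disagreed or are less certain:

- **Mug handle:** It pointed sideways, along the bay's -y, not away from the bay as described. I gripped the mug diagonally instead of along its own x, to stay clear of both the handle and the bottle.
- **Camera positions:** The cameras differed from each other by up to about 5 mm, so I relied mainly on the wrist camera and on comparing things within one picture.
- **Forces:** I only saw the wrist force at the end of each move. The highest reading was about 8 N, so brief peaks in between were not checked.

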